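# Clear the jammed feed chute and pack the corner plates

## Robot

A 6-joint arm with a two-finger parallel gripper is mounted at the origin on a cart in front of the work surface, level with it; the furniture and walls round the work are solid. World frame = base frame: x ahead of the robot, y to its left, z up, the work surface at z = 0. Lengths are in mm, angles in degrees, forces in N, time in s.
With the tool pointing down it reaches from about 350 to 850 mm from the base axis. Payload 8.1 kg.
Tool frame: the origin (TCP) lies midway between the tips of the shut fingers; the grasp point (between the pads) lies 19 mm behind it; z points along the fingers, y is the line along which they close (so a half turn about z gives the same grasp; the last joint's range is limited). The gripper opens to 85 mm and grips with 20 to 120 N. Pads are 22 mm wide; open, the fingers measure 114 mm over their backs; the gripper's body (76 mm by 85 mm) begins 54 mm behind the grasp point. The pads swing forward as they close: fully open they stand 13 mm farther back than shut.
Start: joints at [-77.773, 7.471, 85.268, -0, 87.261, -4.893], TCP at [176.644, -573.413, 231.292] pointing down, gripper open.
Joint ranges: [-169.43, 169.43], [-51.17, 129.36], [1.28, 143.12], [-76.62, 256.62], [0, 156.53], [-152.29, 152.29]. Speed limits (degrees/s): [136.94, 136.94, 159.86, 180, 180, 180].

## Interface

Orientations are given as [roll, pitch, yaw] about the fixed x, y, z axes, in that order (R = Rz(yaw) Ry(pitch) Rx(roll)).
In Python, from bench import r gives the robot as it stands. The module is installed in compiled form; this text tells all that it offers.
- The arm moves only by the tool jog_arm, never from a script. Its argument "rows" is a list of rows, each a list of 2 entries, a list of its own where there are three numbers: the shift along the tool's x, y, z in mm, then the turn, a rotation vector about the tool's x, y, z in rad. A call has 1 to 10 rows; each row is the pose to reach, as a shift and turn from the pose commanded when the call began, along the tool's axes at that moment; what a row does not reach only later rows make up. A row lasts 1/10 s, in which the tool goes at most 50 mm and 8.59 degrees, less where a joint would pass 70% of its speed; a pose out of reach is approached as far as the arm can. A call with a gripper value outside its range is refused whole. "grip" is the finger opening in mm, from 0 to 85.4, set as the call begins (left out, the last holds). The fingers move at their own pace and stop on an object; "force" is the grip in N (left out, the last holds). Time passes only in rows, so rows that repeat a pose let the fingers close. It gives the time, the measured TCP pose, the force, the opening and the grip force at its end, in the units of the state.
- r.sense(): the state, without advancing time (a new reading comes with each control period).
- r.snapshot(name): name is "scene" or "side" or "wrist"; returns (picture, depth): 384x512x3 uint8, blue, green, red; 384x512 float32, mm along the optical axis (not along the pixel's ray), 0 where there is no reading.
- r.camera_params(name): a dict with "fx", "fy", "cx", "cy" (pixels), "pose" (4x4, takes a point from camera to world coordinates); the wrist camera has in their place "tool_from_camera" (4x4, takes a point from camera to tool coordinates, whose origin is the TCP and whose axes are the flange's). Camera axes: x right, y down, z forward; pixel columns grow to the right and rows downward; lengths in mm; the calibration is good to about 2 mm. The wrist camera is an equidistant fisheye: a pixel r from the principal point sees the ray r / f radians off the axis. A picture is of the moment at which its call begins: read the wrist's pose just before it. camera_params takes no time and is no camera call.
- r.hand_in(): hands the job in; it is judged then, once.
The state is a dict: "time": time; "joint_pos": joint angles; "qd": joint speeds; "joint_efforts": joint torques, N m; "tool_pos": TCP position; "tcp_rot": TCP orientation; "ft_force": force on the tool from outside, world axes, zero at the start; "wrist_torque": the same for the moment, N m; "finger_gap": finger opening in mm; "grip_force": force on a finger pad.
Only numpy, scipy, OpenCV 4.12 (cv2) and the standard library are available. Lean on these libraries where they do the work, as an engineer would, in place of code of your own. Each camera call takes 0.05 s, during which the arm holds its last target. There are 200 camera calls.

## Task

One of the L-shaped plywood corner plates is jammed crosswise under the clear guard of the sloping feed chute. Pull the screwdriver out of its block, put its blade down through the slot in the guard below the jammed plate and push the plate back up the chute until it is wholly clear of the guard, then stand the screwdriver back in its block. Lift the freed plate out and pack it, with all the other corner plates lying about the bench (two or three of them), into the shallow wooden tray: all flat on the tray's floor, none on top of another.

Things in the scene. Friction and masses are not known exactly. Their poses are not given: they have to be found in the camera images.
- chute_floor (a point): fixed feed chute, a metal trough rising at 18 deg along +x. Point: on the floor's centre line; axes level: x uphill, y left across, z up. By distance u up the slope from it: throat 70 mm wide, u -80 to -55 mm; walls (26 mm high) spread evenly to 140 mm at u +15; then an open landing 140 mm wide with 10 mm rims up to u +115. The jammed plate's long side faces downhill at about u -28 mm
- chute_guard (a point): clear guard over the chute, 3 mm thick, its underside 26 mm above the trough's floor, from u -77 to u +32 mm. A 26 mm wide slot, open at both ends, runs along it over the chute's centre line. Point: middle of the guard's upper edge (u = +32 mm), in the slot; axes as the chute's. The plate under it is held by light friction and stays where it is pushed
- plate_a_end (a point): the jammed plate (always present); at first x points right across the chute, y uphill. L of plywood, 90 x 60 mm, 18 mm thick, legs 26 mm wide, 60 g. Point: half-way up, in the middle of the 26 x 60 mm end (13 mm either way along x, 30 mm along y). The long leg runs along +x: strip x -13 to 77, y -30 to -4 mm; all else is open. z up, normal to it
- plate_a_leg (a point): on the jammed plate: near the free end of its long leg, 63 mm along x and -17 mm along y from plate_a_end, half-way up
- tray_floor (a point): fixed wooden tray, 270 x 80 mm outside, 258 x 68 mm inside. Point: middle of its floor, 5 mm above the bench; x along its length, z up. Walls rise 7 mm above the floor. Four plates fit when interlocked: plate points on the centre line at x = -112, -16, 16, 112 mm, the 1st and 3rd with plate x along tray x, the others half turned (gaps then 6 mm)
- holder_mouth (a point): fixed dark wooden block, 46 x 46 mm, 112 mm tall, that holds the screwdriver. Point: centre of the hole's mouth in its top; the hole is vertical, 18 mm wide and goes right through. z up
- driver_handle (a point): screwdriver with green handle, 200 mm long, 80 g. Point: on its axis, middle of the handle (29 mm thick, 93 mm long), 155 mm from the tip. y points from tip to butt. In the block it stands upright, tip down at bench level, the handle's lower end (107 mm above the tip) seated in the hole's mouth
- driver_tip (a point): tip of the screwdriver's blade (shaft 6.4 mm thick, last 12 mm 8 mm wide), 155 mm along -y from the handle's point
- plate_b_end (a point): corner plate on the bench, may be absent. L of plywood, 90 x 60 mm, 18 mm thick, legs 26 mm wide, 60 g. Point: half-way up, in the middle of the 26 x 60 mm end (13 mm either way along x, 30 mm along y). The long leg runs along +x: strip x -13 to 77, y -30 to -4 mm; all else is open. z up, normal to it
- plate_c_end (a point): corner plate on the bench, may be absent. L of plywood, 90 x 60 mm, 18 mm thick, legs 26 mm wide, 60 g. Point: half-way up, in the middle of the 26 x 60 mm end (13 mm either way along x, 30 mm along y). The long leg runs along +x: strip x -13 to 77, y -30 to -4 mm; all else is open. z up, normal to it
- plate_d_end (a point): corner plate on the bench, may be absent. L of plywood, 90 x 60 mm, 18 mm thick, legs 26 mm wide, 60 g. Point: half-way up, in the middle of the 26 x 60 mm end (13 mm either way along x, 30 mm along y). The long leg runs along +x: strip x -13 to 77, y -30 to -4 mm; all else is open. z up, normal to it
- toolbox: the fixed open red toolbox behind the chute: 160 mm along its x, 340 mm along its y, walls 105 mm high; its raised lid leans back beyond its +x side up to 285 mm above the bench. Origin: middle of its underside. Mind the gripper near it
Mind the look-alikes: they are no part of the job. Of the things like the part that bears driver_handle, leave any that is purple; of the rest the larger one is meant.

How it is judged:
By the outcome, as a careful person would: the job done as asked, in the order asked, and still so for the second after the job is handed in, with the robot touching nothing.
Of plate_b, plate_c, plate_d only 2 to 3 are there at a start; the rules pass over those that are not, and their reading is None.
At some moment in a run one of plate_b, plate_c, plate_d may be knocked a few centimetres aside while the robot is not near it.
It also fails if it takes over 210 s, if anything falls off the work surface, if the arm or the gripper's body presses on something with over 40 N, if the wrist force passes 120 N, or if a joint passes its speed limit or range.

## Working session

There is one attempt and no reset: what is moved stays moved. The work goes in short steps, Python scripts to look and compute and a tool call to move; the robot and the scene stay as the last step left them, time stands still between calls to the robot, and variables do not carry over. Pictures are saved under pics/ and viewed, at most 14 in all, crops included, and the job is handed in when it is done.

Besides the shell and the picture viewer there is one more tool, called after "Emit:" by a JSON object that holds its "api" and its "payload". jog_arm: Moves the arm, as the interface text tells. Its arguments: {"type":"object","properties":{"rows":{"type":"array"},"grip":{"type":"number"},"force":{"type":"number"}},"required":["rows"]}

```bash
mkdir -p pics
cat > h.py <<'E'
import numpy as np, cv2
from bench import r
from scipy.spatial.transform import Rotation as R
def snap(n,f=None):
    s=r.sense(); p,d=r.snapshot(n)
    if f: cv2.imwrite('pics/'+f+'.png',p)
    return s,p,d
def cam(n): return r.camera_params(n)
def world(n,d):  # per-pixel world points from depth (pinhole)
    c=cam(n); v,u=np.mgrid[:384,:512]
    P=np.stack([(u-c['cx'])/c['fx']*d,(v-c['cy'])/c['fy']*d,d,np.ones_like(d)],-1)
    return (P@np.array(c['pose']).T)[...,:3]
def ray_plane(n,u,v,z):
    c=cam(n);T=np.array(c['pose']); q=T[:3,:3]@np.array([(u-c['cx'])/c['fx'],(v-c['cy'])/c['fy'],1]);o=T[:3,3]
    return o+q*(z-o[2])/q[2]
E
python3 - <<'E'
from h import *
s,a,d=snap('scene'); s,b,e=snap('side'); s2,w,f=snap('wrist')
np.savez('first.npz',a=a,d=d,b=b,e=e,w=w,f=f)
cv2.imwrite('pics/scene.png',cv2.resize(a,(768,576),interpolation=cv2.INTER_CUBIC));cv2.imwrite('pics/side.png',cv2.resize(b,(768,576),interpolation=cv2.INTER_CUBIC))
print(s)
for n in('scene','side','wrist'):print(cam(n))
E
```

```text
{'time': 0.05, 'joint_pos': array([-7.77741329e+01,  7.51290598e+00,  8.53294964e+01,  1.21222074e-03,
        8.72613134e+01, -4.89313486e+00]), 'qd': array([-0.06651693,  0.05471432,  0.04523442,  0.00497514, -0.01929051,
       -0.02588802]), 'joint_efforts': array([-6.57896794e-05, -5.71381223e+01, -5.02337122e+01, -1.89068614e-04,
        8.95827776e-03, -1.01347428e-04]), 'tool_pos': array([ 176.52652543, -572.87400729,  230.26530421]), 'tcp_rot': array([-1.79896765e+02, -1.00530152e-02,  1.71189339e+01]), 'ft_force': array([-0.13189261, -0.96483172, -1.00835384]), 'wrist_torque': array([ 0.00536797,  0.02383083, -0.01230401]), 'grip_force': 0.0, 'finger_gap': 85.36312514851191}
{'fx': 398.7190078332532, 'fy': 398.7190078332532, 'cx': 253.19484007895804, 'cy': 196.60815419322964, 'pose': array([[ 8.38883962e-01, -4.64906798e-01,  2.83081910e-01,
         1.79164292e+02],
       [-5.44299907e-01, -7.19707873e-01,  4.30996739e-01,
        -6.16006786e+02],
       [ 3.36296524e-03, -5.15637710e-01, -8.56800118e-01,
         1.17396781e+03],
       [ 0.00000000e+00,  0.00000000e+00
[... 262 characters left out ...]
-01, -4.54164433e-01,  8.13185785e-01,
        -8.55555070e+02],
       [ 2.17079960e-02, -8.76962630e-01, -4.80068024e-01,
         5.90224374e+02],
       [ 0.00000000e+00,  0.00000000e+00,  0.00000000e+00,
         1.00000000e+00]])}
{'fx': 297.3186396354542, 'fy': 297.3186396354542, 'cx': 260.0885823359773, 'cy': 194.75428456890367, 'tool_from_camera': array([[ 1.09336934e-03, -9.47301673e-01, -3.20340982e-01,
         8.36854325e+01],
       [ 9.99999119e-01,  1.27682684e-03, -3.62650501e-04,
         8.39732793e-01],
       [ 7.52559390e-04, -3.20340304e-01,  9.47302234e-01,
        -1.42549063e+02],
       [ 0.00000000e+00,  0.00000000e+00,  0.00000000e+00,
         1.00000000e+00]])}
```

View pics/scene.png

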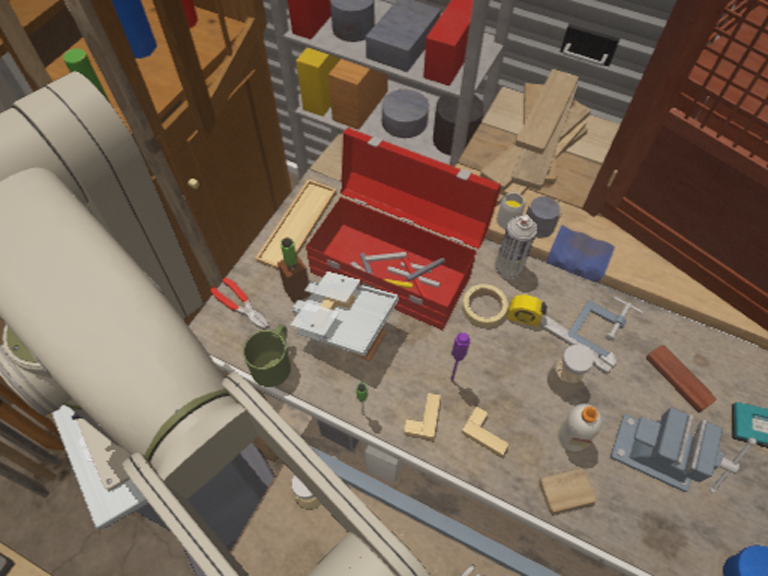

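View pics/side.png

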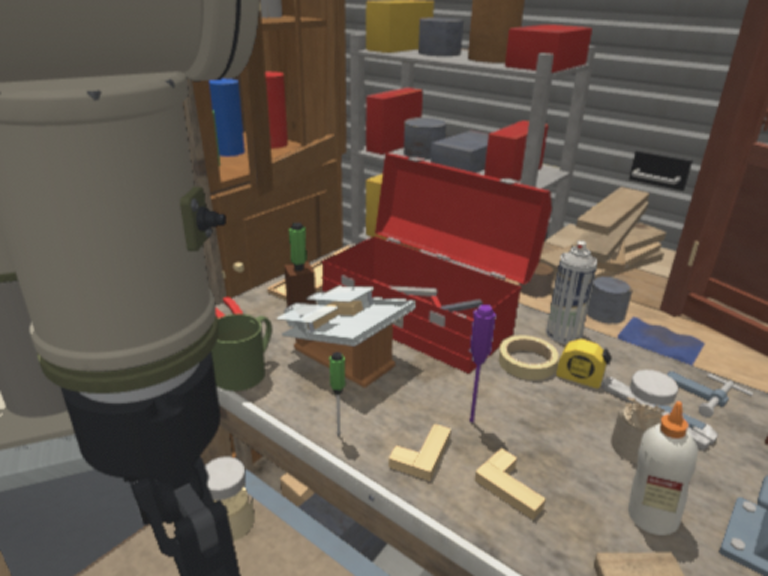

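Scene view (1.5x scale): holder with the big green driver at (290,265), decoy small green one at (362,393), purple one at (458,350), chute at (345,312), tray at (297,222), two plates at (427,417) and (486,432). The side view agrees and shows no third loose plate. Measuring from depth next.

Run:
```python
from h import *
z=np.load('first.npz')
for n,im,d in(('scene',z['a'],z['d']),('side',z['b'],z['e'])):
    W=world(n,d); hsv=cv2.cvtColor(im,cv2.COLOR_BGR2HSV); h,s,v=hsv[...,0],hsv[...,1],hsv[...,2]
    print(n)
    ok=(d>0)&(W[...,0]>250)&(W[...,0]<1000)&(abs(W[...,1])<650)&(W[...,2]>-8)&(W[...,2]<330)
    # green
    for nm,m in(('green',(h>45)&(h<75)&(s>110)),('wood',(h>14)&(h<27)&(s>60)&(v>140)),('red',((h<5)|(h>175))&(s>170))):
        m=(m&ok).astype(np.uint8)
        k,L,st,c=cv2.connectedComponentsWithStats(m)
        for i in range(1,k):
            if st[i,4]<60: continue
            p=W[L==i]; print(nm,st[i].tolist(),'med',np.median(p,0).round(),'min',np.percentile(p,2,axis=0).round(),'max',np.percentile(p,98,axis=0).round())
            if nm=='wood':
                q=p[p[:,2]>np.percentile(p[:,2],50)-4][:,:2].astype(np.float32); print('   rect',cv2.minAreaRect(q), 'z50',np.median(p[:,2]))
```

```text
scene
wood [224, 44, 22, 12, 143] med [896. 626.  26.] min [857. 594.  21.] max [937. 649.  32.]
   rect ((899.9435424804688, 633.372314453125), (73.64437103271484, 70.0306396484375), 29.423519134521484) z50 26.35063704491722
wood [321, 110, 17, 14, 81] med [991. 104.  34.] min [976.  62.  29.] max [999. 132.  38.]
   rect ((987.5868530273438, 96.4666976928711), (25.121503829956055, 72.81849670410156), 2.252150535583496) z50 33.85015267066183
wood [170, 119, 58, 59, 1141] med [514. 264.   6.] min [388. 182.  -1.] max [626. 348.  16.]
   rect ((494.6874694824219, 239.2809295654297), (333.3714294433594, 139.688720703125), 43.66312026977539) z50 6.217395047198124
wood [164, 185, 16, 14, 93] med [341. 148.   1.] min [314. 132.  -3.] max [367. 163.   7.]
   rect ((341.6111145019531, 147.52932739257812), (58.67865753173828, 32.973388671875), 1.5935906171798706) z50 0.8296527457437151
wood [308, 189, 54, 26, 496] med [ 782. -216.   28.] min [ 700. -269.   -0.] max [ 829. -134.   67.]
   rect ((759.7468872070312, -212.4658966064453), (98.31556701660156, 164.5019073486328), 25.18915557861328)
[... 2935 characters left out ...]
91015625), 45.3123893737793) z50 16.973330165106688
wood [317, 299, 47, 42, 735] med [ 564. -409.   17.] min [ 534. -462.   -2.] max [ 597. -352.   19.]
   rect ((573.5255737304688, -415.2400207519531), (63.03081130981445, 89.3297119140625), 24.78361701965332) z50 17.080657747282544
wood [398, 368, 58, 16, 815] med [ 632. -571.   17.] min [ 592. -594.   -1.] max [ 675. -545.   19.]
   rect ((633.5145874023438, -571.552001953125), (29.474409103393555, 89.98424530029297), 69.59678649902344) z50 17.362934028473546
red [255, 118, 101, 70, 1740] med [728.  62. 123.] min [641. -67. 105.] max [808. 217. 200.]
red [327, 130, 27, 22, 156] med [795.   2. 209.] min [775. -30. 174.] max [814.  32. 229.]
```

Run:
```python
from h import *
z=np.load('first.npz')
W=world('scene',z['d']); im=z['a']
c=im[160:250,185:275]; cv2.imwrite('pics/chute.png',cv2.resize(c,(600,600),interpolation=cv2.INTER_CUBIC))
hsv=cv2.cvtColor(im,cv2.COLOR_BGR2HSV)
m=np.zeros(im.shape[:2],bool); m[175:245,190:268]=1
m&=(hsv[...,1]<40)&(hsv[...,2]>120)&(W[...,2]>25)&(z['d']>0)
p=W[m]; print(len(p),p.min(0),p.max(0))
best=None; rng=np.random.default_rng(0)
q=p
for _ in range(2):
    best=(0,)
    for i in range(3000):
        a,b,c=q[rng.choice(len(q),3,False)]
        n=np.cross(b-a,c-a); 
        if np.linalg.norm(n)<200: continue
        n/=np.linalg.norm(n); n*=np.sign(n[2]); 
        if abs(np.degrees(np.arccos(n[2]))-18)>3: continue
        k=(abs((q-a)@n)<2).sum()
        if k>best[0]: best=(k,n,a)
    if best[0]==0: break
    k,n,a=best; inl=abs((q-a)@n)<2.5
    g=q[inl]; c0=g.mean(0); n=np.linalg.svd(g-c0)[2][2]; n*=np.sign(n[2])
    up=-np.array([n[0],n[1]]);print(k,'tilt',np.degrees(np.arccos(n[2])),'uphill yaw',np.degrees(np.arctan2(up[1],up[0])),'c',c0, 'd',n@c0,g.min(0),g.max(0))
    q=q[~inl]
for v in range(176,244,4):
    print(v,' '.join(f'{W[v,u,2]:4.0f}' if z['d'][v,u]>0 else '   .' for u in range(190,272,4)))
```

```text
2271 [ 347.40358013 -174.95358949   31.59193948] [630.21546479  61.65532523 123.84624224]
772 tilt 18.01945574092407 uphill yaw -62.78939607605837 c [463.0679851  -87.70280547  89.5625108 ] d -4.458705967971966 [ 353.22850353 -174.31379832   40.75172559] [557.36425362  61.65532523 112.76402151]
646 tilt 17.962082125173804 uphill yaw -61.49366126998417 c [425.04714363 -23.82556075  95.75463902] d 22.07255996586855 [347.40358013 -96.8632226   74.60031238] [512.78577503  46.19787801 113.70188101]
176  112    .  113  114   36   46   59   72   89   91  101   45   41    1   59    4   -1    4    4    2   46
180  111  109  113  110    5   20   33   44   54   68   73   88   96  105   56    2    4    4   37   39    0
184   97  105   97   89    0   -1    5   84   92   95  101   58   70   82   96  103    3    4    1    2   29
188   60   88   76   64   53   81   85   87   94   99  102  107  109   65   76   80   90   97   33   29   34
192   17   65   54   41   80   84   89   89   97   98  103  109   77   89  100   63   69   72   84  100  106
196    1   33    .   19    4   54   90   89  100  105  1
[... 551 characters left out ...]
1   89   99  102  103  112    1    0    3    8
220   58    0   56   61   99  104  107  107   85   82   86   94   95  101  102  123   23    0    0    4    0
224   50    3    3    0   69   74   85   84   79   88   91   95   97  104  110  112   15   -2    1   -1    4
228   33    3    4    1   -1   -0   -2   86   98   90   94   96  102  104  117   14   -4   -2    1    1    3
232   96   -1   -0   -2    4    2    0   -2    0    2   96  110  116  118  107   13   -1   -2   -3    3   -0
236   91    5    1   -2   -5    5   -0   -0    3    3    2    0   16  111   12    2    0   -1   -1    2    2
240   76    3    3    1   -6    4    3   -0    0    3    4    0   -1    3    7    3   -1    1    3   -0    3
```

View pics/chute.png

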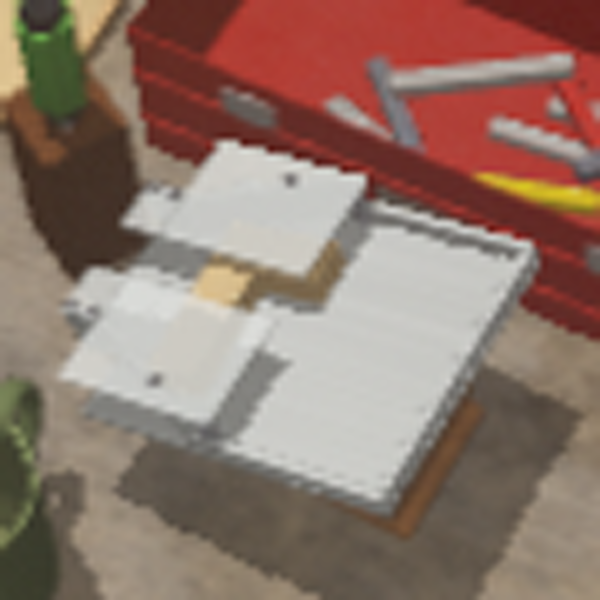

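Crop: guard halves with the slot between (left part of the picture), jammed plate's corner visible at (222,283) and its short leg at (325,265), landing to the right. Floor-plane tilt 18°, uphill yaw ≈ -62°, so everything is consistent. Going above the holder.

```bash
cat >> h.py <<'E'
def down(yaw,tilt_axis=None,tilt=0):  # tool pointing down with yaw; optional extra world rotation
    b=R.from_euler('xyz',[180,0,yaw],degrees=True)
    return (R.from_rotvec(np.radians(tilt)*np.array(tilt_axis))*b) if tilt_axis is not None else b
def go(p,Rt,s=None):
    s=s or r.sense(); R0=R.from_euler('xyz',s['tcp_rot'],degrees=True)
    sh=R0.inv().apply(np.array(p)-s['tool_pos']); tv=(R0.inv()*Rt).as_rotvec()
    print('GO',sh.round(1).tolist(),tv.round(4).tolist(),'from',s['tool_pos'].round(1),s['tcp_rot'].round(1),'F',s['ft_force'].round(1),'gap',round(s['finger_gap'],1),'t',s['time'])
def wdirs(s,u,v):
    c=cam('wrist');x=(u-c['cx'])/c['fx'];y=(v-c['cy'])/c['fy'];t=np.hypot(x,y)+1e-9
    D=np.stack([np.sin(t)*x/t,np.sin(t)*y/t,np.cos(t)],-1)
    T=np.eye(4);T[:3,:3]=R.from_euler('xyz',s['tcp_rot'],degrees=True).as_matrix();T[:3,3]=s['tool_pos']
    T=T@np.array(c['tool_from_camera']);return T,D
def wworld(s,d):
    v,u=np.mgrid[:384,:512].astype(float);T,D=wdirs(s,u,v)
    return D/D[...,2:]*d[...,None]@T[:3,:3].T+T[:3,3]
def wray(s,u,v,z):
    T,D=wdirs(s,np.array(float(u)),np.array(float(v)));q=T[:3,:3]@D;o=T[:3,3];return o+q*(z-o[2])/q[2]
E
python3 -c "
from h import *
go([370,-60,300],down(27.6)); go([360,-250,300],down(27.6))"
```

```text
GO [335.9, -433.4, -68.9] [-0.0015, -0.0003, -0.1829] from [ 176.5 -573.   230.4] [-179.9   -0.    17.1] F [-0.4 -0.4  0.7] gap 85.5 t 0.15
GO [270.4, -254.8, -69.1] [-0.0015, -0.0003, -0.1829] from [ 176.5 -573.   230.4] [-179.9   -0.    17.1] F [-0.4 -0.4  0.7] gap 85.5 t 0.15
```

Emit:
{"api": "jog_arm", "payload": {"rows": [[[270,-255,-69],[0,0,-0.183]],[[270,-255,-69],[0,0,-0.183]],[[270,-255,-69],[0,0,-0.183]],[[270,-255,-69],[0,0,-0.183]],[[336,-433,-69],[0,0,-0.183]],[[336,-433,-69],[0,0,-0.183]],[[336,-433,-69],[0,0,-0.183]],[[336,-433,-69],[0,0,-0.183]],[[336,-433,-69],[0,0,-0.183]],[[336,-433,-69],[0,0,-0.183]]]}}

```text
time: 1.15
tool_pos: [354.8, -113.0, 295.3]
tcp_rot: [180.0, -0.0, 27.6]
ft_force: [1.9, -0.4, -0.4]
finger_gap: 85.4
grip_force: 0.0
```

Emit:
{"api": "jog_arm", "payload": {"rows": [[[0,0,0],[0,0,0]],[[0,0,0],[0,0,0]],[[0,0,0],[0,0,0]]]}}

```text
time: 1.45
tool_pos: [354.7, -115.6, 294.9]
tcp_rot: [-180.0, 0.0, 27.6]
ft_force: [0.6, 0.4, -0.7]
finger_gap: 85.2
grip_force: 0.0
```

Run:
```python
from h import *
s,w,d=snap('wrist'); cv2.imwrite('pics/w1.png',cv2.resize(w,(768,576),interpolation=cv2.INTER_CUBIC))
np.savez('w1.npz',w=w,d=d,p=s['tool_pos'],o=s['tcp_rot']); print(s['tool_pos'],s['tcp_rot'],s['time'])
s2,a,dd=snap('scene'); s2,b,e=snap('side');np.savez('s2.npz',a=a,d=dd,b=b,e=e)
cv2.imwrite('pics/two.png',np.hstack([a[60:,:400],b[60:,:400]]))
```

```text
[ 354.67202084 -115.56353018  294.86111088] [-1.79996537e+02  3.62139857e-02  2.75726052e+01] 1.45
```

View pics/w1.png

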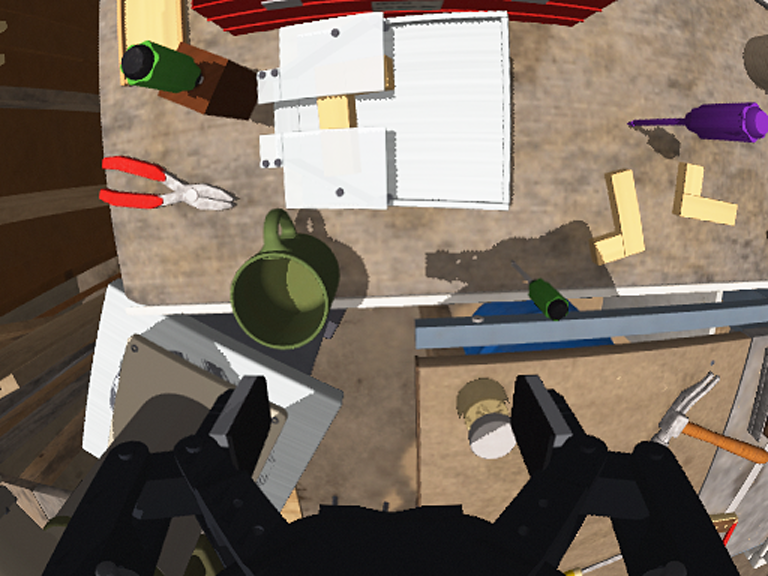

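View pics/two.png

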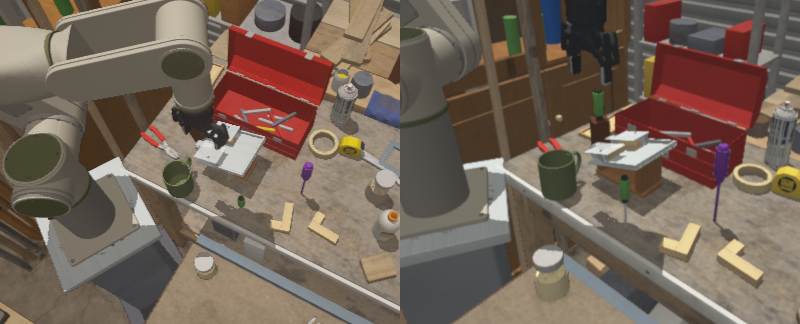

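Wrist view (1.5x): green driver butt at (140,62), holder top near (195,85), guard halves at (332,57)/(335,168) with slot at row ~112, landing to col 508. Scene and side views show two loose plates only. Measuring the frame and the driver.

Run:
```python
from h import *
z=np.load('w1.npz'); s=dict(tool_pos=z['p'],tcp_rot=z['o']); w,d=z['w'],z['d']
W=wworld(s,d); hsv=cv2.cvtColor(w,cv2.COLOR_BGR2HSV);h,S,v=[hsv[...,i].astype(int) for i in range(3)]
roi=np.zeros(d.shape,bool); roi[5:145,168:345]=1
# floor plane fit on landing
L=np.zeros(d.shape,bool); L[25:125,270:325]=1
p=W[L&(d>0)]; c=p.mean(0)
for _ in range(4):
    n=np.linalg.svd(p-p.mean(0))[2][2]; n*=np.sign(n[2]); e=(p-p.mean(0))@n; p=p[abs(e)<3]
c=p.mean(0); yaw=np.degrees(np.arctan2(-n[1],-n[0])); print('landing',len(p),c.round(1),'tilt',np.degrees(np.arccos(n[2])),'yaw',yaw)
# yaw by edges: pixel points on left/right outer rims & guard edge via ray onto planes
def onplane(u,vv,off):
    T,D=wdirs(s,np.array(float(u)),np.array(float(vv)));q=T[:3,:3]@D;o=T[:3,3];return o+q*((c+n*off-o)@n)/(q@n)
pts={k:onplane(*a) for k,a in dict(rimL1=(265,11.5,10),rimL2=(335,10,10),rimR1=(265,138,10),rimR2=(335,139,10),gUL=(256,13,29),gLL=(255,57,29),gUR=(258,85,29),gLR=(257,137,29),gdownL=(185,60,29),gdownR=(191,137,29)).items()}
for k,q in pts.items(): print(k,q.round(1))
for a,b in(('rimL1','rimL2'),('rimR1','rimR2'),('gdownR','gLR')):
    q=pts[b]-pts[a]; print(a,b,np.linalg.norm(q),np.degrees(np.arctan2(q[1],q[0])))
q=pts['gUL']-pts['gLR'];print('guard edge yaw',np.degrees(np.arctan2(q[1],q[0])),np.linalg.norm(q))
q=pts['rimL2']-pts['rimR2'];print('end edge yaw',np.degrees(np.arctan2(q[1],q[0])),np.linalg.norm(q))
# driver
m=(h>45)&(h<75)&(S>90)&(d>0); m[:,150:]=0; p=W[m]; p=p[(p[:,2]>90)&(p[:,2]<215)]
print('green',len(p),np.percentile(p,[2,50,98],axis=0).round(1))
for lo in range(105,205,15):
    q=p[(p[:,2]>lo)&(p[:,2]<lo+15)]
    if len(q)>10: print(lo,len(q),q.mean(0).round(1),np.percentile(q,[3,97],axis=0)[:,:2].round(1).tolist())
print('butt top ray z200',wray(s,93.5,41.5,200),'holder corners', [wray(s,*a,112).round(1) for a in((123,28.5),(171,45),(158,69),(106,56))])
m=(v<60)&(S<120);m[:,130:]=0;m[60:]=0;m[:20]=0;m[:,:75]=0;print('dark butt',np.argwhere(m).mean(0),m.sum(), np.median(W[m],0))
```

```text
landing 5490 [ 473.2 -101.6   94. ] tilt 17.951091591472395 yaw -61.084567100247824
rimL1 [522.6 -34.9  93.3]
rimL2 [ 556.4 -101.9  117.6]
rimR1 [ 390.1 -104.5   92.3]
rimR2 [ 429.  -170.9  117.2]
gUL [512.  -29.2 110. ]
gLL [466.6 -51.8 109.3]
gUR [440.5 -69.1 110.1]
gLR [388.9 -94.8 109.3]
gdownL [430.9  24.   82.2]
gdownR [349.5 -24.4  83.2]
rimL1 rimL2 78.8460291866801 -63.25001067723194
rimR1 rimR2 80.96133473810903 -59.66398367722454
gdownR gLR 84.72584504502885 -60.79421184697755
guard edge yaw 28.040714774340355 139.49978360908162
end edge yaw 28.460790501568557 144.94681934956134
green 912 [[401.1  71.4 130. ]
 [415.5  73.2 169.5]
 [428.1  87.1 192.9]]
120 65 [415.5  74.9 131.6] [[401.1, 71.6], [427.4, 82.6]]
135 153 [415.3  75.  142.6] [[401.8, 71.6], [427.7, 82.7]]
150 181 [415.4  75.  157.6] [[401.6, 71.3], [427.8, 82.7]]
165 208 [415.3  74.9 172.7] [[401.5, 71.5], [427.7, 82.7]]
180 297 [415.1  77.  188.3] [[401.2, 71.5], [427.8, 89.1]]
butt top ray z200 [415.16151184  77.92371339 200.        ] holder corners [array([436.9, 103.9, 112. ]), array([439.8,  38.3, 112. ]), array([409.4,  39.9, 112. ]), array([399.5, 109.9, 112. ])]
dark butt [41.04904632 91.14713896] 367 [414.65763028  81.1329099  199.01683451]
```

```bash
python3 -c "
from h import *
go([414.5,85.5,228],down(28.3))"
```

```text
GO [146.2, -151.3, 66.8] [-0.0005, 0.0006, -0.0152] from [ 354.5 -116.2  294.8] [-180.     0.    27.4] F [ 0.   0.2 -0. ] gap 85.4 t 1.6
```

Emit:
{"api": "jog_arm", "payload": {"rows": [[[146,-151,67],[0,0,-0.015]],[[146,-151,67],[0,0,-0.015]],[[146,-151,67],[0,0,-0.015]],[[146,-151,67],[0,0,-0.015]],[[146,-151,67],[0,0,-0.015]],[[146,-151,67],[0,0,-0.015]],[[146,-151,67],[0,0,-0.015]],[[146,-151,67],[0,0,-0.015]],[[146,-151,67],[0,0,-0.015]],[[146,-151,67],[0,0,-0.015]]]}}

```text
time: 2.6
tool_pos: [414.6, 85.6, 228.7]
tcp_rot: [180.0, -0.1, 28.4]
ft_force: [-0.7, 0.0, -0.2]
finger_gap: 85.3
grip_force: 0.0
```

Run:
```python
from h import *
s,w,d=snap('wrist'); cv2.imwrite('pics/w2.png',w)
print(s['tool_pos'],s['tcp_rot'])
W=wworld(s,d); m=(d>0)&(abs(W[...,2]-199)<6)&(np.hypot(W[...,0]-415,W[...,1]-84)<30)
p=W[m];print('butt top',len(p),p.mean(0).round(1),np.percentile(p,[2,98],axis=0).round(1),np.argwhere(m).mean(0))
```

```text
[414.63169534  85.6336482  228.65598402] [ 1.79974065e+02 -5.03876622e-02  2.83520002e+01]
butt top 842 [416.9  86.2 198.1] [[407.3  76.2 193.4]
 [425.6  95.4 200.6]] [228.24703088 259.4216152 ]
```

View pics/w2.png

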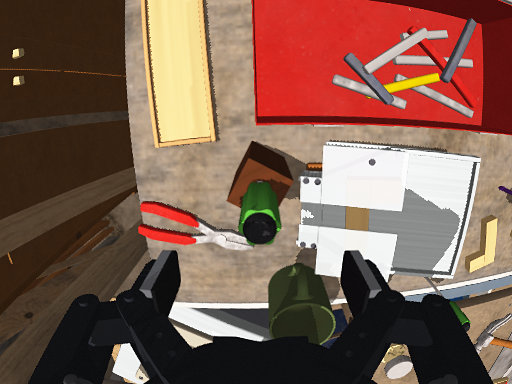

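Butt centre at pixel (260,228) → (416,86), holder below, tray clear at top left. Descend and grip.

Emit:
{"api": "jog_arm", "payload": {"rows": [[[1,0,40],[0,0,0]],[[1,0,88],[0,0,0]],[[1,0,88],[0,0,0]],[[1,0,88],[0,0,0]],[[1,0,88],[0,0,0]],[[1,0,88],[0,0,0]]]}}

```text
time: 3.25
tool_pos: [417.2, 87.2, 143.0]
tcp_rot: [179.9, -0.2, 28.5]
ft_force: [0.8, 0.0, -0.1]
finger_gap: 85.3
grip_force: 0.0
```

Emit:
{"api": "jog_arm", "payload": {"rows": [[[0,0,0],[0,0,0]],[[0,0,0],[0,0,0]],[[0,0,0],[0,0,0]],[[0,0,0],[0,0,0]],[[0,0,0],[0,0,0]],[[0,0,0],[0,0,0]],[[0,0,0],[0,0,0]],[[0,0,0],[0,0,0]],[[0,0,0],[0,0,0]],[[0,0,0],[0,0,0]]], "grip": 20, "force": 70}}

```text
time: 4.25
tool_pos: [415.5, 87.1, 140.5]
tcp_rot: [180.0, -0.0, 28.5]
ft_force: [-0.4, -0.7, 5.8]
finger_gap: 28.2
grip_force: 68.7
```

```bash
cat >> h.py <<'E'
YC=-61.7; hh=np.array([np.cos(np.radians(YC)),np.sin(np.radians(YC)),0]); ll=np.array([-hh[1],hh[0],0])
c18,s18=np.cos(np.radians(18)),np.sin(np.radians(18)); U=hh*c18+np.array([0,0,s18]); N=-hh*s18+np.array([0,0,c18])
P0=np.array([441.8,-42.1,72.])
tiltR=R.from_rotvec(-ll*np.radians(18))
def ch(u,y,o): return P0+u*U+y*ll+o*N
E
python3 -c "
from h import *
print(tiltR.apply([0,0,1]),N)
for q in((-45,5,70),(-45,5,4),(41,5,4),(41,5,80)): print(ch(*q).round(1),(ch(*q)+140.5*N).round(1))
s=r.sense(); go(ch(-45,5,70)+140.5*N,tiltR*down(28.3),s)
go(s['tool_pos']+[0,0,155],down(28.3),s)
"
```

```text
[-0.14650131  0.27208247  0.95105652] [-0.14650131  0.27208247  0.95105652]
[415.7  17.  124.7] [395.1  55.2 258.3]
[425.3  -1.   61.9] [404.7  37.3 195.5]
[464.1 -73.   88.5] [443.5 -34.7 222.1]
[453.  -52.3 160.8] [432.4 -14.1 294.4]
GO [-33.1, 18.3, -117.8] [-0.3139, -0.001, 0.0027] from [415.5  87.1 140.5] [180.   -0.   28.5] F [-0.4 -0.7  5.8] gap 28.2 t 4.25
GO [0.1, 0.0, -155.0] [0.0002, -0.0006, 0.0029] from [415.5  87.1 140.5] [180.   -0.   28.5] F [-0.4 -0.7  5.8] gap 28.2 t 4.25
```

Lift straight out first (155 mm), then shift and tilt in the same frame.

Emit:
{"api": "jog_arm", "payload": {"rows": [[[0,0,-30],[0,0,0]],[[0,0,-60],[0,0,0]],[[0,0,-95],[0,0,0]],[[0,0,-130],[0,0,0]],[[0,0,-155],[0,0,0]],[[0,0,-155],[0,0,0]],[[0,0,-155],[0,0,0]],[[0,0,-155],[0,0,0]]]}}

```text
time: 5.05
tool_pos: [414.5, 87.0, 293.2]
tcp_rot: [-179.9, 0.2, 28.5]
ft_force: [0.1, -0.2, -1.0]
finger_gap: 27.8
grip_force: 69.0
```

```bash
python3 -c "
from h import *
go(ch(-45,5,70)+140.5*N,tiltR*down(28.3))
"
```

```text
GO [-32.1, 18.8, 35.0] [-0.3153, 0.0022, 0.0033] from [414.5  87.  293.2] [-179.9    0.2   28.5] F [ 0.1 -0.2 -1. ] gap 27.8 t 5.05
```

Emit:
{"api": "jog_arm", "payload": {"rows": [[[-16,9,10],[-0.15,0,0]],[[-32,19,20],[-0.28,0,0]],[[-32,19,35],[-0.315,0.002,0.003]],[[-32,19,35],[-0.315,0.002,0.003]],[[-32,19,35],[-0.315,0.002,0.003]],[[-32,19,35],[-0.315,0.002,0.003]],[[-32,19,35],[-0.315,0.002,0.003]],[[-32,19,35],[-0.315,0.002,0.003]]]}}

```text
time: 5.85
tool_pos: [396.6, 54.8, 260.8]
tcp_rot: [162.0, -0.2, 28.3]
ft_force: [0.3, -0.2, -0.8]
finger_gap: 28.4
grip_force: 69.1
```

Run:
```python
from h import *
s,w,d=snap('wrist'); go(ch(-45,5,4)+140.5*N,tiltR*down(28.3),s)
a=cv2.resize(w[150:384,130:400],None,fx=2,fy=2)
b=r.snapshot('side')[0]; c=r.snapshot('scene')[0]
im=np.zeros((588,800,3),np.uint8); im[:468,:540]=a; im[:240,560:800]=cv2.resize(b[140:260,170:290],(240,240)); im[250:490,560:800]=cv2.resize(c[140:260,170:290],(240,240)); cv2.imwrite('pics/w3.png',im)
```

```text
GO [-1.4, -1.8, 68.0] [0.0006, -0.0027, -0.0018] from [396.6  54.8 260.8] [162.   -0.2  28.3] F [ 0.3 -0.2 -0.8] gap 28.4 t 5.85
```

View pics/w3.png

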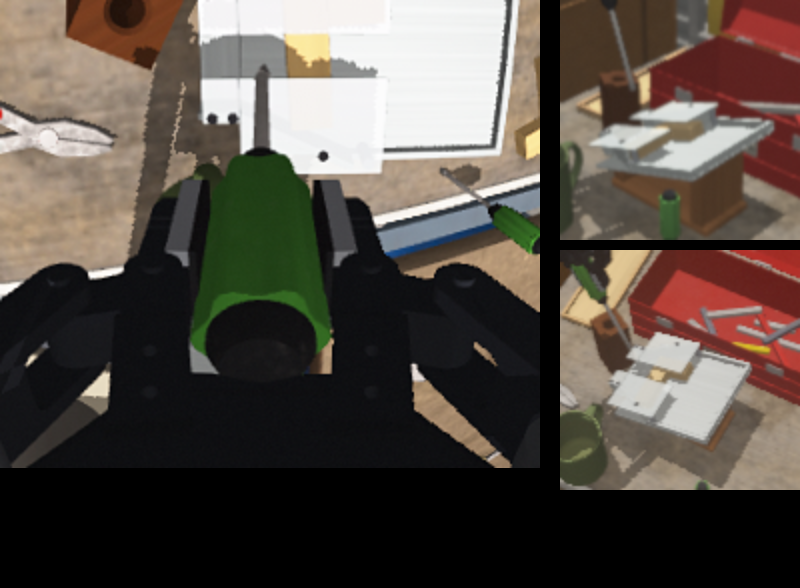

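Composite view: tip at crop (263,68), lined up over the slot (rows 37–77, expected centre 55) with the plate's downhill edge at col 287, about 16 mm uphill of the blade, as planned. Inserting.

Emit:
{"api": "jog_arm", "payload": {"rows": [[[-1.5,-2,20],[0,0,0]],[[-1.5,-2,40],[0,0,0]],[[-1.5,-2,55],[0,0,0]],[[-1.5,-2,67],[0,0,0]],[[-1.5,-2,67],[0,0,0]],[[-1.5,-2,67],[0,0,0]],[[-1.5,-2,67],[0,0,0]]]}}

```text
time: 6.7
tool_pos: [404.4, 38.1, 196.9]
tcp_rot: [161.9, -0.2, 28.3]
ft_force: [-0.5, -0.5, -0.3]
finger_gap: 27.8
grip_force: 69.1
```

Run:
```python
from h import *
s=r.sense(); go(ch(0,5,4)+140.5*N,tiltR*down(28.3),s); go(ch(41,5,4)+140.5*N,tiltR*down(28.3),s)
```

```text
GO [-0.1, 45.4, 1.6] [0.0012, -0.0038, -0.0009] from [404.4  38.1 196.9] [161.9  -0.2  28.3] F [-0.5 -0.5 -0.3] gap 27.8 t 6.7
GO [-0.1, 86.4, 1.7] [0.0012, -0.0038, -0.0009] from [404.4  38.1 196.9] [161.9  -0.2  28.3] F [-0.5 -0.5 -0.3] gap 27.8 t 6.7
```

Push gently uphill in two steps (about 50 mm/s).

Emit:
{"api": "jog_arm", "payload": {"rows": [[[0,6,1],[0,0,0]],[[0,11,1],[0,0,0]],[[0,15,1],[0,0,0]],[[0,20,1],[0,0,0]],[[0,25,1],[0,0,0]],[[0,30,1],[0,0,0]],[[0,35,1],[0,0,0]],[[0,40,1],[0,0,0]],[[0,45,1],[0,0,0]],[[0,45,1],[0,0,0]]]}}

```text
time: 7.7
tool_pos: [424.7, -0.7, 209.1]
tcp_rot: [161.9, -0.2, 28.3]
ft_force: [0.2, 0.9, -0.5]
finger_gap: 27.6
grip_force: 69.0
```

Run:
```python
from h import *
s,w,d=snap('wrist'); go(ch(41,5,4)+140.5*N,tiltR*down(28.3),s)
cv2.imwrite('pics/w4.png',cv2.resize(w[60:260,170:430],None,fx=2,fy=2))
```

```text
GO [0.5, 41.1, -0.3] [0.0013, -0.0025, -0.0012] from [424.7  -0.7 209.1] [161.9  -0.2  28.3] F [ 0.2  0.9 -0.5] gap 27.6 t 7.7
```

View pics/w4.png

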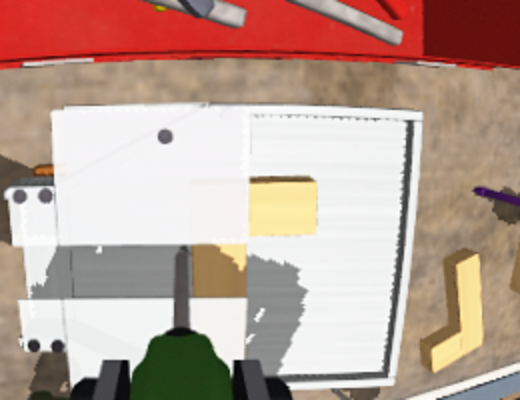

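The plate is moving up square: short leg at crop (283,205), long leg in the slot at (218,270), blade behind it at (182,250). Continue.

Emit:
{"api": "jog_arm", "payload": {"rows": [[[0.5,5,0],[0,0,0]],[[0.5,10,0],[0,0,0]],[[0.5,15,0],[0,0,0]],[[0.5,20,0],[0,0,0]],[[0.5,25,0],[0,0,0]],[[0.5,30,0],[0,0,0]],[[0.5,35,0],[0,0,0]],[[0.5,39,0],[0,0,0]],[[0.5,42,0],[0,0,0]],[[0.5,42,0],[0,0,0]]]}}

```text
time: 8.75
tool_pos: [443.9, -35.3, 222.0]
tcp_rot: [161.9, -0.2, 28.3]
ft_force: [-0.1, -0.6, -0.5]
finger_gap: 27.9
grip_force: 69.0
```

Run:
```python
from h import *
s,w,d=snap('wrist'); go(ch(41,5,4)+140.5*N,tiltR*down(28.3),s)
cv2.imwrite('pics/w5.png',cv2.resize(w[60:260,120:430],None,fx=2,fy=2))
```

```text
GO [-0.0, -0.6, -0.3] [0.001, -0.0024, -0.001] from [443.9 -35.3 222. ] [161.9  -0.2  28.3] F [-0.1 -0.6 -0.5] gap 27.9 t 8.75
```

View pics/w5.png

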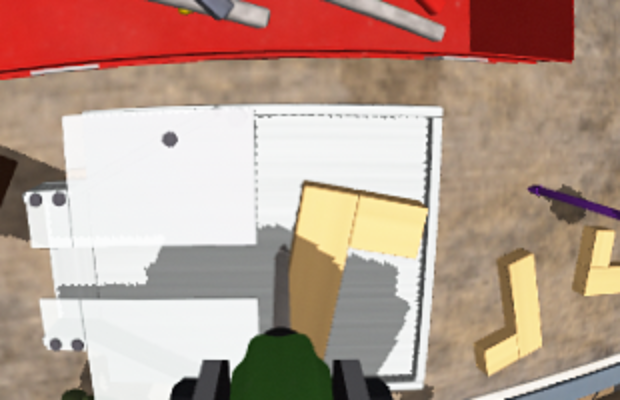

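Plate is past the guard edge (col 257): its downhill side runs from (303,182) to about (280,335), turned ~8°. Withdraw upward.

Emit:
{"api": "jog_arm", "payload": {"rows": [[[0,-1,-30],[0,0,0]],[[0,-1,-70],[0,0,0]],[[0,-1,-100],[0,0,0]],[[0,-1,-100],[0,0,0]],[[0,-1,-100],[0,0,0]],[[0,-1,-100],[0,0,0]]]}}

```text
time: 9.4
tool_pos: [427.9, -7.1, 315.1]
tcp_rot: [162.0, -0.0, 28.3]
ft_force: [0.3, 0.5, -0.6]
finger_gap: 27.4
grip_force: 69.1
```

Run:
```python
from h import *
s,w,d=snap('wrist'); go([415.5,87.1,296],down(28.5),s)
cv2.imwrite('pics/w6.png',w); W=wworld(s,d)
hsv=cv2.cvtColor(w,cv2.COLOR_BGR2HSV);h,S,v=[hsv[...,i].astype(int) for i in range(3)]
Q=W-P0; u,y,o=Q@U,Q@ll,Q@N
m=(h>12)&(h<28)&(S>50)&(d>0)&(o>8)&(o<26)&(u>-30)&(u<130)&(abs(y)<75)
print('plate u',np.percentile(u[m],[.5,50,99.5]).round(1),'y',np.percentile(y[m],[1,99]).round(1),'o',np.median(o[m]))
rc=cv2.minAreaRect(np.stack([u[m],y[m]],1).astype(np.float32));print(rc)
```

```text
GO [33.8, -90.4, -9.2] [0.3142, -0.0001, -0.0033] from [427.9  -7.1 315.1] [162.   -0.   28.3] F [ 0.3  0.5 -0.6] gap 27.4 t 9.4
plate u [ 45.4  64.7 110.2] y [-50.   37.1] o 17.879818144011423
((76.372314453125, -9.909164428710938), (89.71041107177734, 62.77272033691406), 80.70764923095703)
```

Plate now spans u 45–110 mm: wholly clear. Return the driver above its hole.

Emit:
{"api": "jog_arm", "payload": {"rows": [[[10,-25,-5],[0.1,0,0]],[[20,-50,-8],[0.2,0,0]],[[34,-90,-9],[0.314,0,-0.003]],[[34,-90,-9],[0.314,0,-0.003]],[[34,-90,-9],[0.314,0,-0.003]],[[34,-90,-9],[0.314,0,-0.003]],[[34,-90,-9],[0.314,0,-0.003]],[[34,-90,-9],[0.314,0,-0.003]],[[34,-90,-9],[0.314,0,-0.003]],[[34,-90,-9],[0.314,0,-0.003]]]}}

```text
time: 10.45
tool_pos: [416.4, 86.9, 297.5]
tcp_rot: [179.9, -0.1, 28.5]
ft_force: [0.1, 0.7, -1.3]
finger_gap: 27.7
grip_force: 69.3
```

Run:
```python
from h import *
s,w,d=snap('wrist'); go([415.5,87.1,141.5],down(28.5),s)
cv2.imwrite('pics/w7.png',cv2.resize(w[100:250,180:340],None,fx=3,fy=3))
```

```text
GO [-1.1, -0.8, 156.0] [0.0013, -0.0023, -0.0002] from [416.4  86.9 297.5] [ 1.799e+02 -1.000e-01  2.850e+01] F [ 0.1  0.7 -1.3] gap 27.7 t 10.45
```

View pics/w7.png

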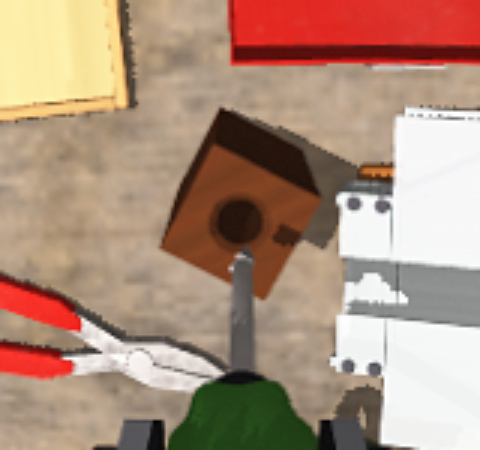

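Tip at crop (240,258), hole at (239,221): projected onto the hole's height they coincide within ~1 mm. Lower it.

Emit:
{"api": "jog_arm", "payload": {"rows": [[[-1,-1,30],[0,0,0]],[[-1,-1,55],[0,0,0]],[[-1,-1,80],[0,0,0]],[[-1,-1,105],[0,0,0]],[[-1,-1,130],[0,0,0]],[[-1,-1,145],[0,0,0]],[[-1,-1,152],[0,0,0]],[[-1,-1,156],[0,0,0]],[[-1,-1,156],[0,0,0]],[[-1,-1,156],[0,0,0]]]}}

```text
time: 11.5
tool_pos: [416.1, 87.4, 142.4]
tcp_rot: [179.9, -0.2, 28.5]
ft_force: [-0.6, 0.2, -1.1]
finger_gap: 27.9
grip_force: 69.3
```

Emit:
{"api": "jog_arm", "payload": {"rows": [[[0,0,0],[0,0,0]],[[0,0,0],[0,0,0]],[[0,0,0],[0,0,0]]]}}

```text
time: 11.8
tool_pos: [415.7, 87.4, 141.8]
tcp_rot: [179.9, -0.2, 28.5]
ft_force: [0.6, -0.2, -0.7]
finger_gap: 27.5
grip_force: 69.3
```

Emit:
{"api": "jog_arm", "payload": {"rows": [[[0,0,1],[0,0,0]],[[0,0,1.2],[0,0,0]],[[0,0,1.2],[0,0,0]]]}}

```text
time: 12.1
tool_pos: [415.7, 87.4, 140.5]
tcp_rot: [179.9, -0.2, 28.5]
ft_force: [-0.2, 0.5, 3.5]
finger_gap: 27.8
grip_force: 69.7
```

Emit:
{"api": "jog_arm", "payload": {"rows": [[[0,0,0],[0,0,0]],[[0,0,0],[0,0,0]],[[0,0,0],[0,0,0]],[[0,0,0],[0,0,0]],[[0,0,0],[0,0,0]],[[0,0,0],[0,0,0]],[[0,0,0],[0,0,0]],[[0,0,0],[0,0,0]]], "grip": 85}}

```text
time: 12.9
tool_pos: [415.4, 87.4, 140.1]
tcp_rot: [179.9, -0.1, 28.5]
ft_force: [0.1, -0.8, 0.6]
finger_gap: 84.9
grip_force: 0.0
```

Emit:
{"api": "jog_arm", "payload": {"rows": [[[0,0,-30],[0,0,0]],[[0,0,-70],[0,0,0]],[[0,0,-110],[0,0,0]],[[0,0,-155],[0,0,0]],[[0,0,-155],[0,0,0]],[[0,0,-155],[0,0,0]],[[0,0,-155],[0,0,0]]]}}

```text
time: 13.6
tool_pos: [414.6, 87.3, 293.9]
tcp_rot: [180.0, -0.0, 28.5]
ft_force: [-0.3, 0.2, -0.7]
finger_gap: 85.0
grip_force: 0.0
```

Run:
```python
from h import *
s,w,d=snap('wrist',); cv2.imwrite('pics/w8.png',w); np.savez('w8.npz',w=w,d=d,p=s['tool_pos'],o=s['tcp_rot'])
W=wworld(s,d); hsv=cv2.cvtColor(w,cv2.COLOR_BGR2HSV);h,S,v=[hsv[...,i].astype(int) for i in range(3)]
m=(d>0)&(abs(W[...,2]-199)<6)&(np.hypot(W[...,0]-415,W[...,1]-84)<30)
if m.sum(): print('butt',m.sum(),W[m].mean(0).round(1),W[m].max(0))
# tray walls: wood colour, z between 8 and 16
m=(h>12)&(h<28)&(S>50)&(d>0)&(W[...,1]>130)&(W[...,0]>350)&(W[...,2]<25)&(W[...,2]>-8)
k,L,st,c=cv2.connectedComponentsWithStats(m.astype(np.uint8)); i=1+st[1:,4].argmax(); p=W[L==i]
print('tray',len(p),st[i],cv2.minAreaRect(p[:,:2].astype(np.float32)),np.percentile(p[:,2],[5,50,95]))
Q=W-P0; u,y,o=Q@U,Q@ll,Q@N
m=(h>12)&(h<28)&(S>50)&(d>0)&(o>14)&(o<24)&(u>-30)&(u<130)&(abs(y)<75)
print('plate u',np.percentile(u[m],[.5,50,99.5]).round(1),cv2.minAreaRect(np.stack([u[m],y[m]],1).astype(np.float32)))
```

```text
butt 512 [417.6  86.1 197.9] [427.29748694  96.43486114 201.59751836]
tray 16239 [  145     0   112   178 16239] ((465.2737121582031, 216.37179565429688), (282.87188720703125, 168.47943115234375), 28.716638565063477) [-1.16262637  1.26421504 11.51076548]
plate u [ 39.9  63.  109.7] ((74.87696838378906, -9.933422088623047), (90.62971496582031, 60.569820404052734), 80.39103698730469)
```

View pics/w8.png

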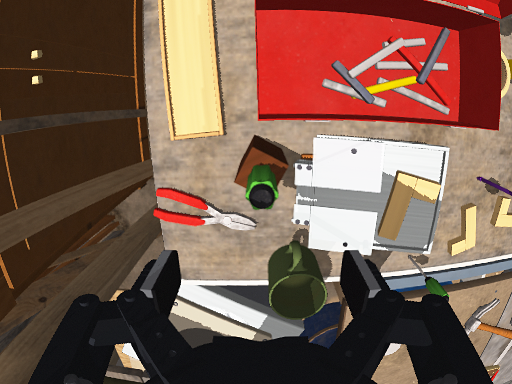

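Driver stands back in its block (butt at (262,195), measured (417.6,86.1)); freed plate at (410,205) on the landing; tray at (195,70), pliers next to it but outside. Now the tray pose and grasp poses.

Run:
```python
from h import *
z=np.load('w8.npz'); s=dict(tool_pos=z['p'],tcp_rot=z['o']); w=z['w']
for q in((173,139.5),(223,134),(160,2),(211,2)): print('w',q,wray(s,*q,12).round(1))
f=np.load('first.npz')['a'];hsv=cv2.cvtColor(f,cv2.COLOR_BGR2HSV)
for b in(160,185,200):
    m=((hsv[...,0]>12)&(hsv[...,0]<30)&(hsv[...,1]>50)&(hsv[...,2]>b)).astype(np.uint8);m[:,:165]=0;m[:110]=0;m[182:]=0;m[:,228:]=0
    k,L,st,c=cv2.connectedComponentsWithStats(m);i=1+st[1:,4].argmax();ct=np.argwhere(L==i)[:,::-1]
    ct=cv2.convexHull(ct.astype(np.int32)); ap=cv2.approxPolyDP(ct,4,True)[:,0]
    print(b,st[i],ap.tolist(),[ray_plane('scene',*q,12).round(0)[:2].tolist() for q in ap])
hs=cv2.cvtColor(w,cv2.COLOR_BGR2HSV); print(hs[70,195],hs[150,200],hs[120,170])
# plate a
end=ch(80.8,21.7,9); g=ch(93.6,19.5,0); px=-.167*U-.986*ll
Rt=R.from_matrix(np.stack([np.cross(-px,-N),-px,-N],1)); print('g',g,Rt.as_euler('xyz',degrees=True))
go(g+90*N,Rt); go(g+5*N,Rt)
```

```text
w (173, 139.5) [376.6 211.8  12. ]
w (223, 134) [417.8 148.7  12. ]
w (160, 2) [553.1 327.7  12. ]
w (211, 2) [582.1 256.5  12. ]
160 [ 165  118   59   60 1174] [[223, 125], [198, 166], [184, 177], [166, 174], [204, 119]] [[640.0, 298.0], [467.0, 182.0], [403.0, 167.0], [356.0, 213.0], [594.0, 364.0]]
185 [171 120  53  57 960] [[223, 126], [197, 166], [184, 176], [171, 171], [205, 120]] [[637.0, 294.0], [464.0, 184.0], [405.0, 171.0], [377.0, 215.0], [595.0, 357.0]]
200 [173 123  49  54 835] [[221, 128], [198, 165], [183, 176], [173, 172], [206, 123]] [[626.0, 290.0], [469.0, 186.0], [402.0, 173.0], [380.0, 207.0], [590.0, 342.0]]
[ 25  84 253] [ 17  81 157] [ 21 115 254]
g [ 501.17211449 -111.23439654  100.92399067] [176.89421756  17.73878112 108.20220553]
GO [-18.2, 188.1, 106.9] [-0.2606, -0.2203, -1.3874] from [414.4  87.3 293.5] [-180.     0.    28.5] F [-0.3  0.  -0.5] gap 84.7 t 13.65
GO [-18.3, 214.4, 187.8] [-0.2606, -0.2203, -1.3874] from [414.4  87.3 293.5] [-180.     0.    28.5] F [-0.3  0.  -0.5] gap 84.7 t 13.65
```

Emit:
{"api": "jog_arm", "payload": {"rows": [[[-4,40,0],[-0.03,-0.025,-0.15]],[[-8,90,0],[-0.06,-0.05,-0.3]],[[-12,140,0],[-0.09,-0.07,-0.45]],[[-18,188,0],[-0.12,-0.1,-0.6]],[[-18,188,0],[-0.15,-0.12,-0.75]],[[-18,188,10],[-0.18,-0.15,-0.9]],[[-18,188,30],[-0.21,-0.17,-1.05]],[[-18,188,60],[-0.24,-0.2,-1.2]],[[-18,188,90],[-0.255,-0.215,-1.33]],[[-18,188,107],[-0.26,-0.22,-1.387]]], "grip": 56}}

```text
time: 14.65
tool_pos: [486.4, -85.8, 183.2]
tcp_rot: [177.2, 17.6, 108.6]
ft_force: [0.3, 0.6, -0.1]
finger_gap: 55.9
grip_force: 0.0
```

```bash
cat >> h.py <<'E'
def fitplate(p):
    """p: Nx2 points of a plate's top face (right-handed plane coords) -> end point, x-angle(deg)"""
    p=p.astype(np.float32); rc=cv2.minAreaRect(p); bx=cv2.boxPoints(rc); c=bx.mean(0)
    e=bx[1]-bx[0]; f=bx[2]-bx[1]; a=e if np.linalg.norm(e)>np.linalg.norm(f) else f
    a=a/np.linalg.norm(a); best=None
    for sg in(1,-1):
        x=a*sg; y=np.array([-x[1],x[0]]); end=c-32*x
        q=np.stack([(p-end)@x,(p-end)@y],1); k=((q[:,0]>17)&(q[:,1]>0)).mean()   # open notch share
        if best is None or k<best[0]: best=(k,end,np.degrees(np.arctan2(x[1],x[0])),sorted(rc[1]))
    return best
E
python3 - <<'E'
from h import *
s,w,d=snap('wrist'); W=wworld(s,d); hsv=cv2.cvtColor(w,cv2.COLOR_BGR2HSV);h,S,v=[hsv[...,i].astype(int) for i in range(3)]
cv2.imwrite('pics/w9.png',w)
Q=W-P0; u,y,o=Q@U,Q@ll,Q@N
m=((h>12)&(h<28)&(S>50)&(d>0)&(o>13)&(o<24)&(u>-30)&(u<130)&(abs(y)<75)).astype(np.uint8)
m=cv2.morphologyEx(m,cv2.MORPH_OPEN,np.ones((3,3)))>0
b=fitplate(np.stack([u[m],y[m]],1)); print(m.sum(),b,np.median(o[m]))
a=np.radians(b[2]); x=np.array([np.cos(a),np.sin(a)]); yy=np.array([-x[1],x[0]]); g2=b[1]+13*yy; print('short leg centre',g2)
px=x[0]*U+x[1]*ll; Rt=R.from_matrix(np.stack([np.cross(-px,-N),-px,-N],1)); g=ch(*g2,0)
go(g+40*N,Rt,s); go(g+5*N,Rt,s)
E
```

```text
5360 (np.float64(0.0), array([80.577354, 21.429638], dtype=float32), np.float32(-99.997635), [60.13111877441406, 89.74735260009766]) 17.859752471811007
short leg centre [93.37995  19.172739]
GO [-2.3, 1.1, 47.3] [-0.0026, -0.0023, 0.0135] from [486.4 -85.8 183.2] [177.2  17.6 108.6] F [ 0.3  0.6 -0.1] gap 55.9 t 14.65
GO [-2.4, 1.2, 82.3] [-0.0026, -0.0023, 0.0135] from [486.4 -85.8 183.2] [177.2  17.6 108.6] F [ 0.3  0.6 -0.1] gap 55.9 t 14.65
```

Excellent fit (60.1 × 89.7 mm, x-angle −100°). Descend and grip the short leg.

Emit:
{"api": "jog_arm", "payload": {"rows": [[[-2.3,1,25],[0,0,0.0135]],[[-2.3,1,50],[0,0,0.0135]],[[-2.3,1,70],[0,0,0.0135]],[[-2.3,1,82],[0,0,0.0135]],[[-2.3,1,82],[0,0,0.0135]],[[-2.3,1,82],[0,0,0.0135]],[[-2.3,1,82],[0,0,0.0135]]]}}

```text
time: 15.4
tool_pos: [503.7, -110.5, 112.4]
tcp_rot: [176.4, 17.7, 107.3]
ft_force: [-0.3, -0.2, -0.1]
finger_gap: 56.3
grip_force: 0.0
```

Emit:
{"api": "jog_arm", "payload": {"rows": [[[0,0,0],[0,0,0]],[[0,0,0],[0,0,0]],[[0,0,0],[0,0,0]],[[0,0,0],[0,0,0]],[[0,0,0],[0,0,0]],[[0,0,0],[0,0,0]],[[0,0,0],[0,0,0]]], "grip": 15, "force": 50}}

```text
time: 16.1
tool_pos: [503.5, -110.4, 112.3]
tcp_rot: [176.4, 17.7, 107.3]
ft_force: [-2.8, 2.5, 7.6]
finger_gap: 24.6
grip_force: 48.3
```

Emit:
{"api": "jog_arm", "payload": {"rows": [[[0,0,-20],[0,0,0]],[[0,0,-60],[0,0,0]],[[0,0,-100],[0,0,0]],[[0,0,-140],[0,0,0]],[[0,0,-140],[0,0,0]],[[0,0,-140],[0,0,0]]]}}

```text
time: 16.7
tool_pos: [482.9, -72.2, 245.8]
tcp_rot: [176.3, 17.8, 107.3]
ft_force: [0.0, -0.7, -1.3]
finger_gap: 24.5
grip_force: 48.8
```

Plate is held (24.6 mm). Check lid clearance near the tray and work out the transfer.

Run:
```python
from h import *
z=np.load('s2.npz');W=world('scene',z['d']); hsv=cv2.cvtColor(z['a'],cv2.COLOR_BGR2HSV)
m=((hsv[...,0]<6)|(hsv[...,0]>174))&(hsv[...,1]>150)&(W[...,0]<900)&(W[...,0]>450)&(W[...,2]>60)&(W[...,2]<300)&(z['d']>0)
p=W[m]; d=np.hypot(p[:,0]-590,p[:,1]-290); i=d.argsort()[:200:20]; print(p[i].round(0).tolist(),d[i].round(0))
q=p[p[:,2]>130]; d=np.hypot(q[:,0]-590,q[:,1]-290); i=d.argsort()[:100:10]; print(q[i].round(0).tolist(),d[i].round(0))
go([540,225,260],down(123.5))
```

```text
[[636.0, 220.0, 248.0], [632.0, 216.0, 214.0], [629.0, 214.0, 115.0], [636.0, 217.0, 206.0], [624.0, 210.0, 204.0], [644.0, 222.0, 233.0], [632.0, 214.0, 173.0], [652.0, 228.0, 234.0], [651.0, 227.0, 239.0], [639.0, 216.0, 271.0]] [84. 85. 86. 86. 87. 87. 87. 88. 88. 89.]
[[636.0, 220.0, 248.0], [636.0, 218.0, 181.0], [642.0, 222.0, 252.0], [636.0, 218.0, 271.0], [630.0, 214.0, 273.0], [647.0, 225.0, 243.0], [641.0, 220.0, 182.0], [638.0, 218.0, 152.0], [624.0, 210.0, 200.0], [644.0, 222.0, 233.0]] [84. 85. 85. 86. 86. 86. 86. 87. 87. 87.]
GO [249.7, 148.7, -85.5] [0.0195, 0.3167, -0.2704] from [482.9 -72.2 245.8] [176.3  17.8 107.3] F [ 0.  -0.7 -1.3] gap 24.5 t 16.7
```

Emit:
{"api": "jog_arm", "payload": {"rows": [[[50,30,-30],[0,0.1,-0.09]],[[100,60,-55],[0.01,0.2,-0.18]],[[150,90,-70],[0.02,0.317,-0.27]],[[200,120,-80],[0.02,0.317,-0.27]],[[250,149,-85],[0.02,0.317,-0.27]],[[250,149,-85],[0.02,0.317,-0.27]],[[250,149,-85],[0.02,0.317,-0.27]],[[250,149,-85],[0.02,0.317,-0.27]],[[250,149,-85],[0.02,0.317,-0.27]],[[250,149,-85],[0.02,0.317,-0.27]]]}}

```text
time: 17.7
tool_pos: [539.7, 223.3, 257.5]
tcp_rot: [-179.8, -0.1, 123.3]
ft_force: [-0.2, -0.8, -0.8]
finger_gap: 24.4
grip_force: 48.8
```

Emit:
{"api": "jog_arm", "payload": {"rows": [[[0,0,0],[0,0,0]],[[0,0,0],[0,0,0]],[[0,0,0],[0,0,0]],[[0,0,0],[0,0,0]]]}}

```text
time: 18.1
tool_pos: [539.9, 224.6, 257.9]
tcp_rot: [-179.8, -0.1, 123.4]
ft_force: [0.2, 0.1, -1.5]
finger_gap: 24.2
grip_force: 48.8
```

Run:
```python
from h import *
s,w,d=snap('wrist'); cv2.imwrite('pics/w10.png',w);np.savez('w10.npz',w=w,d=d,p=s['tool_pos'],o=s['tcp_rot']);go([591.6,289.8,200],down(123.5),s)
W=wworld(s,d); print('held plate z', [W[v,u].round(0).tolist() for v,u in((230,260),(240,240),(240,280))])
```

```text
GO [25.8, 79.3, 57.8] [-0.0027, -0.0022, -0.0016] from [539.9 224.6 257.9] [-1.798e+02 -1.000e-01  1.234e+02] F [ 0.2  0.1 -1.5] gap 24.2 t 18.1
held plate z [[531.0, 240.0, 266.0], [526.0, 230.0, 267.0], [543.0, 241.0, 267.0]]
```

View pics/w10.png

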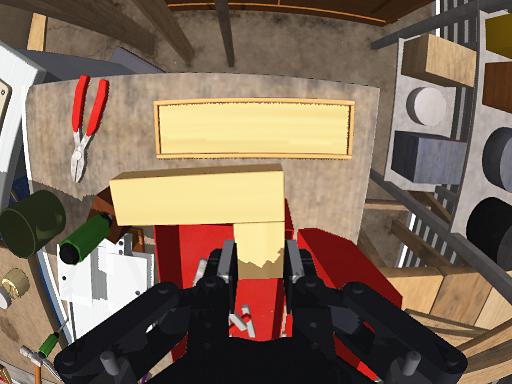

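Tray fully visible with corners (154,100), (355,99), (352,159), (158,160); held plate level in the fingers. Fit both.

```bash
cat >> h.py <<'E'
def wood(w):
    hsv=cv2.cvtColor(w,cv2.COLOR_BGR2HSV);h,S,v=[hsv[...,i].astype(int) for i in range(3)]; return (h>12)&(h<30)&(S>45)&(v>150)
E
python3 - <<'E'
from h import *
z=np.load('w10.npz'); s=dict(tool_pos=z['p'],tcp_rot=z['o']); w,d=z['w'],z['d']; W=wworld(s,d)
m=wood(w)&(d>0); t=m&(W[...,2]>-2)&(W[...,2]<20)
t[:95]=0; t[165:]=0; t[:,:148]=0; t[:,360:]=0
k,L,st,c=cv2.connectedComponentsWithStats(t.astype(np.uint8)); i=1+st[1:,4].argmax(); print(st[i])
p=np.argwhere(L==i); V=np.array([wray(s,b,a,12)[:2] for a,b in p]).astype(np.float32)
print('tray outer',cv2.minAreaRect(V))
for q in((154,100),(355,99),(352.5,159),(158,160)): print(wray(s,*q,12).round(1))
q=m&(W[...,2]>255)&(W[...,2]<280); q[:,:100]=0
q=cv2.morphologyEx(q.astype(np.uint8),cv2.MORPH_OPEN,np.ones((3,3)))>0
b=fitplate(W[q][:,:2]); print('held',b,np.percentile(W[q][:,2],[5,50,95]))
R0=R.from_euler('xyz',s['tcp_rot'],degrees=True); print('end in tool',R0.inv().apply(np.r_[b[1],258]-s['tool_pos']))
E
```

```text
[  148    95   212    70 14238]Traceback (most recent call last):
  File "<stdin>", line 6, in <module>
  File "h.py", line 32, in wray
    T,D=wdirs(s,np.array(float(u)),np.array(float(v)));q=T[:3,:3]@D;o=T[:3,3];return o+q*(z-o[2])/q[2]
        ~~~~~^^^^^^^^^^^^^^^^^^^^^^^^^^^^^^^^^^^^^^^^^
  File "h.py", line 24, in wdirs
    c=cam('wrist');x=(u-c['cx'])/c['fx'];y=(v-c['cy'])/c['fy'];t=np.hypot(x,y)+1e-9
  File "h.py", line 8, in cam
    def cam(n): return r.camera_params(n)
                       ~~~~~~~~~~~~~~~^^^
ValueError: time passes only in moves, steps and waits
```

```bash
sed -i 's/^def cam(n).*/import functools\n@functools.cache\ndef cam(n): return r.camera_params(n)/' h.py
python3 - <<'E'
from h import *
z=np.load('w10.npz'); s=dict(tool_pos=z['p'],tcp_rot=z['o']); w,d=z['w'],z['d']; W=wworld(s,d)
C=np.array([wray(s,*q,12) for q in((154,100),(355,99),(352.5,159),(158,160))]); print(C.round(1).tolist(),C.mean(0))
for i,j in((0,1),(3,2),(0,3),(1,2)): e=C[j]-C[i]; print(np.linalg.norm(e).round(1),np.degrees(np.arctan2(e[1],e[0])).round(1))
m=wood(w)&(d>0)
q=m&(W[...,2]>255)&(W[...,2]<280); q[:,:100]=0
q=cv2.morphologyEx(q.astype(np.uint8),cv2.MORPH_OPEN,np.ones((3,3)))>0
b=fitplate(W[q][:,:2]); print('held',b,np.percentile(W[q][:,2],[5,50,95]))
R0=R.from_euler('xyz',s['tcp_rot'],degrees=True); print('end in tool',R0.inv().apply(np.r_[b[1],258]-s['tool_pos']))
# tray bright rows for wall edges
g=cv2.cvtColor(w,cv2.COLOR_BGR2HSV)[...,1]; print(g[92:108,255].tolist(),g[150:168,255].tolist()); print(g[130,146:166].tolist(),g[130,344:364].tolist())
E
```

```text
[[374.9, 217.0, 12.0], [598.4, 365.1, 12.0], [644.6, 297.1, 12.0], [421.3, 148.0, 12.0]] [509.80977676 256.80315677  12.        ]
268.1 33.5
268.5 33.7
83.1 -56.1
82.2 -55.8
held (np.float64(0.0), array([530.64825, 239.10237], dtype=float32), np.float32(-144.37941), [60.46182632446289, 90.1608657836914]) [264.50725458 265.4858467  266.4753595 ]
end in tool [17.19370012  0.30997833 -0.04197452]
[62, 64, 65, 62, 65, 112, 122, 119, 123, 142, 134, 101, 87, 89, 91, 91] [102, 98, 122, 145, 118, 120, 127, 139, 59, 60, 58, 58, 55, 54, 90, 134, 130, 126]
[78, 79, 75, 76, 77, 72, 73, 69, 104, 126, 125, 127, 145, 144, 106, 87, 87, 87, 87, 87] [89, 90, 87, 106, 135, 147, 130, 124, 127, 119, 57, 58, 60, 59, 64, 65, 62, 67, 65, 68]
```

Run:
```python
from h import *
s=r.sense(); go([591.7,290.8,70],down(121.5),s)
```

```text
GO [26.2, 80.2, 187.7] [-0.0029, -0.0021, 0.0335] from [539.8 224.7 257.8] [-1.798e+02 -1.000e-01  1.234e+02] F [ 0.8 -0.9 -0.6] gap 24.4 t 18.15
```

Emit:
{"api": "jog_arm", "payload": {"rows": [[[13,40,0],[-0.003,-0.002,0.0335]],[[26,80,10],[-0.003,-0.002,0.0335]],[[26,80,50],[-0.003,-0.002,0.0335]],[[26,80,90],[-0.003,-0.002,0.0335]],[[26,80,130],[-0.003,-0.002,0.0335]],[[26,80,170],[-0.003,-0.002,0.0335]],[[26,80,188],[-0.003,-0.002,0.0335]],[[26,80,188],[-0.003,-0.002,0.0335]],[[26,80,188],[-0.003,-0.002,0.0335]],[[26,80,188],[-0.003,-0.002,0.0335]]]}}

```text
time: 19.15
tool_pos: [593.6, 291.5, 72.9]
tcp_rot: [179.7, 0.0, 121.5]
ft_force: [0.2, -0.0, -0.2]
finger_gap: 24.2
grip_force: 48.8
```

Run:
```python
from h import *
s=r.sense(); go([591.7,290.8,16.2],down(121.5),s)
```

```text
GO [0.4, -2.3, 56.7] [0.0048, 0.0006, 0.0003] from [593.6 291.5  72.9] [179.7   0.  121.5] F [ 0.2 -0.  -0.2] gap 24.2 t 19.15
```

Emit:
{"api": "jog_arm", "payload": {"rows": [[[0,-1,15],[0,0,0]],[[0,-1,30],[0,0,0]],[[0,-1,42],[0,0,0]],[[0,-1,50],[0,0,0]],[[0,-1,50],[0,0,0]],[[0,-1,50],[0,0,0]],[[0,-1,50],[0,0,0]]]}}

```text
time: 19.85
tool_pos: [591.2, 290.4, 20.2]
tcp_rot: [179.9, -0.0, 121.5]
ft_force: [0.8, 0.3, -0.9]
finger_gap: 23.9
grip_force: 48.8
```

Run:
```python
from h import *
s=r.sense(); go([591.7,290.8,16],down(121.5),s)
```

```text
GO [0.1, 0.6, 4.2] [0.001, -0.0, 0.0003] from [591.2 290.4  20.2] [179.9  -0.  121.5] F [ 0.8  0.3 -0.9] gap 23.9 t 19.85
```

Lower the last 4 mm, open a little, retreat, then go look at the other two plates.

Emit:
{"api": "jog_arm", "payload": {"rows": [[[0,0.5,2],[0,0,0]],[[0,0.5,4],[0,0,0]],[[0,0.5,4],[0,0,0]],[[0,0.5,4],[0,0,0]]]}}

```text
time: 20.25
tool_pos: [591.0, 290.4, 15.5]
tcp_rot: [-180.0, -0.0, 121.5]
ft_force: [0.1, -0.2, 0.6]
finger_gap: 24.4
grip_force: 48.8
```

Emit:
{"api": "jog_arm", "payload": {"rows": [[[0,0,0],[0,0,0]],[[0,0,0],[0,0,0]],[[0,0,0],[0,0,0]],[[0,0,0],[0,0,0]]], "grip": 42}}

```text
time: 20.65
tool_pos: [591.0, 290.4, 15.5]
tcp_rot: [-180.0, -0.0, 121.5]
ft_force: [0.0, 0.1, -0.0]
finger_gap: 42.1
grip_force: 0.0
```

Emit:
{"api": "jog_arm", "payload": {"rows": [[[0,0,-40],[0,0,0]],[[0,0,-80],[0,0,0]],[[0,0,-130],[0,0,0]],[[0,0,-180],[0,0,0]],[[0,0,-230],[0,0,0]],[[0,0,-230],[0,0,0]],[[0,0,-230],[0,0,0]],[[0,0,-230],[0,0,0]]]}}

```text
time: 21.45
tool_pos: [590.4, 290.1, 243.8]
tcp_rot: [-179.9, -0.0, 121.5]
ft_force: [-0.3, -0.6, 0.0]
finger_gap: 42.4
grip_force: 0.0
```

Run:
```python
from h import *
s,w,d=snap('wrist'); W=wworld(s,d); TC=np.array([509.8,256.8]); t=np.radians(33.7); ex=np.array([np.cos(t),np.sin(t)]); ey=np.array([-ex[1],ex[0]])
Q=W[...,:2]-TC; X,Y=Q@ex,Q@ey
m=wood(w)&(d>0)&(W[...,2]>17)&(W[...,2]<32)&(abs(X)<140)&(abs(Y)<50)
m=cv2.morphologyEx(m.astype(np.uint8),cv2.MORPH_OPEN,np.ones((3,3)))>0
print('in tray',m.sum(),fitplate(np.stack([X[m],Y[m]],1)),np.median(W[...,2][m]))
a=r.snapshot('scene')[0]; e=r.snapshot('side')[1]; b=r.snapshot('side')[0]
W=world('side',e); h=wood(b)&(e>0)&(W[...,2]>12)&(W[...,2]<24)&(W[...,0]>300)&(W[...,1]<0)
k,L,st,c=cv2.connectedComponentsWithStats(h.astype(np.uint8))
for i in range(1,k):
    if st[i,4]>150: f=fitplate(W[L==i][:,:2]); print(st[i,:2],st[i,4],f)
cv2.imwrite('pics/s3.png',a)
go([480,-250,270],down(28),s)
```

```text
in tray 2024 (np.float64(0.0), array([87.05367   ,  0.16110745], dtype=float32), np.float32(-179.5428), [59.37228775024414, 91.31452178955078]) 22.817093313612588
[260 283] 540 (np.float64(0.0), array([ 459.66785, -337.83447], dtype=float32), np.float32(46.217346), [59.41743087768555, 89.9401626586914])
[317 299] 649 (np.float64(0.0), array([ 561.01013, -385.93243], dtype=float32), np.float32(-66.01694), [61.46535873413086, 89.72895812988281])
[398 369] 767 (np.float64(0.288135593220339), array([ 603.55225, -560.5784 ], dtype=float32), np.float32(-19.661707), [29.8038387298584, 90.22430419921875])
GO [-402.8, -376.5, -25.5] [-0.0024, 0.0015, 1.6321] from [590.4 290.1 243.8] [-179.9   -0.   121.5] F [-0.3 -0.6  0. ] gap 42.4 t 21.45
```

Plate a lies flat in the tray at (87, 0), 0.5° off. Loose plates fit cleanly; third wood thing at (603,−560) is a plain block, not an L. Check the upright decoys' positions and plan the hover.

Run:
```python
from h import *
print('purple foot',ray_plane('side',316,279,0).round(0),ray_plane('scene',302.5,255,0).round(0))
z=np.load('first.npz');W=world('side',z['e']);hsv=cv2.cvtColor(z['b'],cv2.COLOR_BGR2HSV);m=(hsv[...,0]>125)&(hsv[...,0]<160)&(hsv[...,1]>80)&(z['e']>0)
print(np.percentile(W[m],[2,50,98],axis=0).round(0))
go([480,-80,300],down(80)); go([460,-338,220],down(46))
```

```text
purple foot [ 588. -279.    0.] [ 581. -291.    0.]
[[ 567. -298.   25.]
 [ 576. -292.  159.]
 [ 718.  -62.  199.]]
GO [-257.8, -287.6, -55.9] [-0.0036, 0.0005, 0.7246] from [590.3 290.1 243.3] [-179.8   -0.   121.5] F [ 0.2  0.2 -0. ] gap 42.3 t 21.65
GO [-467.4, -439.3, 24.5] [-0.0035, 0.0016, 1.318] from [590.3 290.1 243.3] [-179.8   -0.   121.5] F [ 0.2  0.2 -0. ] gap 42.3 t 21.65
```

Emit:
{"api": "jog_arm", "payload": {"rows": [[[-60,-65,-25],[0,0,0.14]],[[-120,-130,-40],[0,0,0.28]],[[-180,-200,-50],[0,0,0.42]],[[-258,-288,-55],[0,0,0.57]],[[-258,-288,-55],[0,0,0.72]],[[-258,-288,-55],[0,0,0.72]],[[-258,-288,-55],[0,0,0.72]],[[-258,-288,-55],[0,0,0.72]],[[-330,-340,-40],[0,0,0.87]],[[-400,-390,-20],[0,0,1.0]]], "grip": 82}}

```text
time: 22.65
tool_pos: [472.8, -179.8, 281.9]
tcp_rot: [179.9, -0.0, 63.9]
ft_force: [0.7, -0.2, 0.4]
finger_gap: 81.8
grip_force: 0.0
```

Run:
```python
from h import *
go([460,-338,200],down(46.2))
```

```text
GO [-147.7, 58.0, 81.9] [0.0011, -0.0003, 0.3091] from [ 472.8 -179.8  281.9] [179.9  -0.   63.9] F [ 0.7 -0.2  0.4] gap 81.8 t 22.65
```

Emit:
{"api": "jog_arm", "payload": {"rows": [[[-37,15,20],[0,0,0.1]],[[-74,29,40],[0,0,0.2]],[[-111,44,60],[0,0,0.309]],[[-148,58,82],[0,0,0.309]],[[-148,58,82],[0,0,0.309]],[[-148,58,82],[0,0,0.309]],[[-148,58,82],[0,0,0.309]],[[-148,58,82],[0,0,0.309]],[[-148,58,82],[0,0,0.309]],[[-148,58,82],[0,0,0.309]]]}}

```text
time: 23.65
tool_pos: [461.6, -336.0, 200.5]
tcp_rot: [179.9, -0.0, 46.6]
ft_force: [-0.2, -0.2, -0.8]
finger_gap: 82.1
grip_force: 0.0
```

```bash
cat >> h.py <<'E'
def loose(s,w,d):
    W=wworld(s,d); m=wood(w)&(d>0)&(W[...,2]>11)&(W[...,2]<25)&(W[...,0]>300)&(W[...,1]<-30)
    m=cv2.morphologyEx(m.astype(np.uint8),cv2.MORPH_OPEN,np.ones((3,3)))
    k,L,st,c=cv2.connectedComponentsWithStats(m); out=[]
    for i in range(1,k):
        if st[i,4]>300: f=fitplate(W[L==i][:,:2]); print('plate?',st[i].tolist(),'notch %.3f'%f[0],f[1].round(1),'ang %.1f'%f[2],np.round(f[3],1),np.median(W[L==i][:,2]).round(1)); out.append(f)
    return out
E
python3 - <<'E'
from h import *
s,w,d=snap('wrist','w11'); o=loose(s,w,d)
for f in o: go([*f[1],20],down(f[2]),s)
E
```

```text
plate? [232, 103, 55, 80, 2486] notch 0.000 [ 461.6 -334.8] ang 45.8 [59.5 90.1] 17.8
plate? [332, 117, 70, 75, 2140] notch 0.000 [ 562.  -383.7] ang -65.9 [60.2 90.7] 17.8
plate? [437, 192, 49, 58, 1790] notch 0.330 [ 658.6 -596.1] ang 159.0 [64.8 90.2] 17.7
GO [0.9, -1.1, 180.5] [0.0011, -0.0001, 0.013] from [ 461.6 -336.   200.5] [179.9  -0.   46.6] F [-0.2 -0.2 -0.8] gap 82.1 t 23.65
GO [34.4, 105.5, 180.6] [0.0007, -0.0011, 1.9638] from [ 461.6 -336.   200.5] [179.9  -0.   46.6] F [-0.2 -0.2 -0.8] gap 82.1 t 23.65
GO [-53.5, 321.6, 180.9] [0.0008, 0.001, -1.9624] from [ 461.6 -336.   200.5] [179.9  -0.   46.6] F [-0.2 -0.2 -0.8] gap 82.1 t 23.65
```

Both plates confirmed (60 × 90 mm, L-shaped); the third wood piece is a plain block. Grip B at its end, across the 60 mm.

Emit:
{"api": "jog_arm", "payload": {"rows": [[[1,-1,45],[0,0,0.013]],[[1,-1,90],[0,0,0.013]],[[1,-1,130],[0,0,0.013]],[[1,-1,160],[0,0,0.013]],[[1,-1,180],[0,0,0.013]],[[1,-1,190],[0,0,0.013]],[[1,-1,190],[0,0,0.013]],[[1,-1,190],[0,0,0.013]],[[1,-1,190],[0,0,0.013]],[[1,-1,190],[0,0,0.013]]]}}

```text
time: 24.7
tool_pos: [462.0, -335.9, 11.4]
tcp_rot: [179.9, -0.0, 45.8]
ft_force: [0.8, 1.2, 0.2]
finger_gap: 82.1
grip_force: 0.0
```

Run:
```python
from h import *
s=r.sense(); go([461.6,-334.8,3],down(45.8),s)
```

```text
GO [0.5, -1.0, 8.3] [0.0024, -0.0001, -0.0004] from [ 462.  -335.9   11.4] [179.9  -0.   45.8] F [0.8 1.2 0.2] gap 82.1 t 24.7
```

Emit:
{"api": "jog_arm", "payload": {"rows": [[[0.5,-1,4],[0,0,0]],[[0.5,-1,8],[0,0,0]],[[0.5,-1,8],[0,0,0]],[[0.5,-1,8],[0,0,0]]]}}

```text
time: 25.1
tool_pos: [460.4, -333.8, 1.4]
tcp_rot: [-179.9, 0.0, 45.8]
ft_force: [0.5, 0.4, -0.1]
finger_gap: 82.3
grip_force: 0.0
```

Emit:
{"api": "jog_arm", "payload": {"rows": [[[0,0,0],[0,0,0]],[[0,0,0],[0,0,0]],[[0,0,0],[0,0,0]],[[0,0,0],[0,0,0]],[[0,0,0],[0,0,0]],[[0,0,0],[0,0,0]],[[0,0,0],[0,0,0]],[[0,0,0],[0,0,0]]], "grip": 50, "force": 50}}

```text
time: 25.9
tool_pos: [461.0, -334.4, 2.2]
tcp_rot: [180.0, 0.0, 45.8]
ft_force: [-0.2, -1.1, 5.8]
finger_gap: 58.8
grip_force: 54.4
```

Emit:
{"api": "jog_arm", "payload": {"rows": [[[0,0,-10],[0,0,0]],[[0,0,-40],[0,0,0]],[[0,0,-90],[0,0,0]],[[0,0,-140],[0,0,0]],[[0,0,-190],[0,0,0]],[[0,0,-240],[0,0,0]],[[0,0,-270],[0,0,0]],[[0,0,-270],[0,0,0]],[[0,0,-270],[0,0,0]],[[0,0,-270],[0,0,0]]]}}

```text
time: 26.9
tool_pos: [459.9, -333.3, 269.8]
tcp_rot: [-179.8, 0.0, 45.8]
ft_force: [0.3, 0.2, -1.3]
finger_gap: 59.0
grip_force: 53.9
```

Run:
```python
from h import *
s=r.sense(); go([480,-60,290],down(46),s); go([440,170,260],down(33.7),s)
```

```text
GO [209.9, -176.3, -19.6] [-0.0035, 0.0002, -0.0039] from [ 459.9 -333.3  269.8] [-179.8    0.    45.8] F [ 0.3  0.2 -1.3] gap 59.0 t 26.9
GO [346.8, -365.3, 11.0] [-0.0035, 0.0006, 0.2108] from [ 459.9 -333.3  269.8] [-179.8    0.    45.8] F [ 0.3  0.2 -1.3] gap 59.0 t 26.9
```

Emit:
{"api": "jog_arm", "payload": {"rows": [[[50,-42,-10],[0,0,0]],[[100,-85,-20],[0,0,0]],[[155,-130,-20],[0,0,0]],[[210,-176,-20],[0,0,0.05]],[[250,-230,-15],[0,0,0.1]],[[300,-300,-5],[0,0,0.15]],[[347,-365,11],[0,0,0.21]],[[347,-365,11],[0,0,0.21]],[[347,-365,11],[0,0,0.21]],[[347,-365,11],[0,0,0.21]]]}}

```text
time: 27.9
tool_pos: [440.5, 162.3, 259.5]
tcp_rot: [-179.9, 0.2, 33.7]
ft_force: [1.5, -0.5, -0.8]
finger_gap: 58.9
grip_force: 54.0
```

Emit:
{"api": "jog_arm", "payload": {"rows": [[[0,0,0],[0,0,0]],[[0,0,0],[0,0,0]],[[0,0,0],[0,0,0]],[[0,0,0],[0,0,0]]]}}

```text
time: 28.3
tool_pos: [442.5, 159.3, 261.4]
tcp_rot: [-180.0, 0.1, 33.6]
ft_force: [-0.8, -0.8, 0.2]
finger_gap: 58.9
grip_force: 54.0
```

```bash
cat >> h.py <<'E'
TC=np.array([509.8,256.8]); tr=np.radians(33.7); ex=np.array([np.cos(tr),np.sin(tr)]); ey=np.array([-ex[1],ex[0]])
def held(s,w,d):
    W=wworld(s,d); zt=s['tool_pos'][2]; m=wood(w)&(d>0)&(W[...,2]>zt+5)&(W[...,2]<zt+26)
    m=cv2.morphologyEx(m.astype(np.uint8),cv2.MORPH_OPEN,np.ones((3,3)))
    k,L,st,c=cv2.connectedComponentsWithStats(m); i=1+st[1:,4].argmax(); p=W[L==i]; f=fitplate(p[:,:2])
    R0=R.from_euler('xyz',s['tcp_rot'],degrees=True); e=R0.inv().apply(np.r_[f[1],zt]-s['tool_pos'])
    print('held',f,'top-tcp',np.percentile(p[:,2]-zt,[5,50,95]).round(1),'end in tool',e.round(1)); return f,e
def place(s,f,e,tx,ang):
    "target tool pose putting held plate's end at tray x=tx with plate angle ang (world)"
    dy=(ang-f[2]+180)%360-180; yaw=s['tcp_rot'][2]+dy; Rt=down(yaw)
    p=np.r_[TC+tx*ex,0]-Rt.apply([e[0],e[1],0]); return p,Rt
E
python3 - <<'E'
from h import *
s,w,d=snap('wrist','w12'); f,e=held(s,w,d); p,Rt=place(s,f,e,-112,33.7); print(p)
go([p[0],p[1],60],Rt,s)
E
```

```text
held (np.float64(0.0), array([443.02594, 158.06673], dtype=float32), np.float32(33.4963), [59.19279098510742, 90.60110473632812]) top-tcp [14.6 15.7 16.6] end in tool [-0.2  1.4 -0. ]
[ 4.16046120e+02  1.95910059e+02 -1.66638328e-16]
GO [-1.5, -45.0, 201.4] [-0.0002, 0.001, -0.0036] from [442.5 159.3 261.4] [-1.80e+02  1.00e-01  3.36e+01] F [-0.8 -0.8  0.2] gap 58.9 t 28.3
```

Emit:
{"api": "jog_arm", "payload": {"rows": [[[-1,-22,0],[0,0,-0.003]],[[-1,-44.5,30],[0,0,-0.003]],[[-1,-44.5,75],[0,0,-0.003]],[[-1,-44.5,120],[0,0,-0.003]],[[-1,-44.5,165],[0,0,-0.003]],[[-1,-44.5,201],[0,0,-0.003]],[[-1,-44.5,201],[0,0,-0.003]],[[-1,-44.5,201],[0,0,-0.003]],[[-1,-44.5,201],[0,0,-0.003]],[[-1,-44.5,201],[0,0,-0.003]]]}}

```text
time: 29.35
tool_pos: [419.0, 197.6, 63.6]
tcp_rot: [179.9, -0.3, 33.9]
ft_force: [0.9, 0.3, -0.6]
finger_gap: 58.6
grip_force: 54.2
```

Run:
```python
from h import *
s=r.sense(); go([416.4,195.3,8.5],down(33.9),s)
```

```text
GO [-3.7, 0.4, 55.1] [0.001, -0.0045, -0.0003] from [419.  197.6  63.6] [179.9  -0.3  33.9] F [ 0.9  0.3 -0.6] gap 58.6 t 29.35
```

Emit:
{"api": "jog_arm", "payload": {"rows": [[[-1,0,15],[0,0,0]],[[-1,0,30],[0,0,0]],[[-1,0,40],[0,0,0]],[[-1,0,44],[0,0,0]],[[-1,0,44],[0,0,0]],[[-1,0,44],[0,0,0]],[[-1,0,44],[0,0,0]]]}}

```text
time: 30.05
tool_pos: [416.5, 196.8, 17.6]
tcp_rot: [180.0, -0.1, 33.9]
ft_force: [0.1, 1.1, 0.2]
finger_gap: 58.4
grip_force: 54.2
```

Run:
```python
from h import *
s=r.sense(); go([416.4,195.3,8],down(33.9),s)
```

```text
GO [-1.0, 1.2, 9.6] [0.0001, -0.0012, 0.0002] from [416.5 196.8  17.6] [ 1.80e+02 -1.00e-01  3.39e+01] F [0.1 1.1 0.2] gap 58.4 t 30.05
```

Emit:
{"api": "jog_arm", "payload": {"rows": [[[-1,1,0],[0,0,0]],[[-1,1,3],[0,0,0]],[[-1,1,6],[0,0,0]],[[-1,1,8],[0,0,0]],[[-1,1,9.5],[0,0,0]],[[-1,1,9.5],[0,0,0]],[[-1,1,9.5],[0,0,0]]]}}

```text
time: 30.75
tool_pos: [415.4, 195.1, 7.4]
tcp_rot: [-180.0, 0.0, 33.9]
ft_force: [-3.2, -1.0, 5.1]
finger_gap: 58.3
grip_force: 57.0
```

Emit:
{"api": "jog_arm", "payload": {"rows": [[[0,0,0],[0,0,0]],[[0,0,0],[0,0,0]],[[0,0,0],[0,0,0]],[[0,0,0],[0,0,0]],[[0,0,0],[0,0,0]]], "grip": 76}}

```text
time: 31.25
tool_pos: [415.6, 195.2, 7.3]
tcp_rot: [-180.0, 0.0, 33.9]
ft_force: [-0.8, 0.7, -0.3]
finger_gap: 76.1
grip_force: 0.0
```

Emit:
{"api": "jog_arm", "payload": {"rows": [[[0,0,-20],[0,0,0]],[[0,0,-60],[0,0,0]],[[0,0,-110],[0,0,0]],[[0,0,-160],[0,0,0]],[[0,0,-210],[0,0,0]],[[0,0,-250],[0,0,0]],[[0,0,-270],[0,0,0]],[[0,0,-270],[0,0,0]],[[0,0,-270],[0,0,0]],[[0,0,-270],[0,0,0]]]}}

```text
time: 32.25
tool_pos: [414.9, 194.9, 275.6]
tcp_rot: [-179.9, 0.2, 33.9]
ft_force: [0.2, -0.5, 0.2]
finger_gap: 76.2
grip_force: 0.0
```

```bash
cat >> h.py <<'E'
def intray(s,w,d):
    W=wworld(s,d); Q=W[...,:2]-TC; X,Y=Q@ex,Q@ey
    m=wood(w)&(d>0)&(W[...,2]>17)&(W[...,2]<32)&(abs(X)<140)&(abs(Y)<50)
    m=cv2.morphologyEx(m.astype(np.uint8),cv2.MORPH_OPEN,np.ones((3,3)))
    k,L,st,c=cv2.connectedComponentsWithStats(m)
    for i in range(1,k):
        if st[i,4]>200: f=fitplate(np.stack([X[L==i],Y[L==i]],1)); print('tray plate',st[i,4],'notch %.3f'%f[0],f[1].round(1),'ang %.1f'%f[2],np.round(f[3],1),'z',np.percentile(W[...,2][L==i],[5,50,95]).round(1))
E
python3 - <<'E'
from h import *
s,w,d=snap('wrist','w13'); intray(s,w,d); go([490,-60,290],down(80),s); go([562,-384,200],down(114),s)
b,e=r.snapshot('side'); W=world('side',e); h=wood(b)&(e>0)&(W[...,2]>12)&(W[...,2]<24)&(W[...,0]>300)&(W[...,1]<0)
k,L,st,c=cv2.connectedComponentsWithStats(h.astype(np.uint8))
for i in range(1,k):
    if st[i,4]>150: f=fitplate(W[L==i][:,:2]); print(st[i,:2],st[i,4],f)
E
```

```text
tray plate 1759 notch 0.000 [87.1  0.8] ang -179.6 [58.9 91.2] z [21.6 23.  24.4]
tray plate 1702 notch 0.000 [-1.122e+02 -1.000e-01] ang -0.1 [58.6 88.9] z [21.6 22.9 24.2]
GO [-79.9, 253.4, -14.4] [-0.0019, 0.0021, -0.8044] from [414.9 194.9 275.6] [-179.9    0.2   33.9] F [ 0.2 -0.5  0.2] gap 76.2 t 32.25
GO [-200.7, 562.5, 75.6] [-0.0026, 0.0016, -1.3978] from [414.9 194.9 275.6] [-179.9    0.2   33.9] F [ 0.2 -0.5  0.2] gap 76.2 t 32.25
[317 299] 648 (np.float64(0.0), array([ 560.3605, -385.7726], dtype=float32), np.float32(-65.01892), [62.275840759277344, 89.40047454833984])
[398 369] 766 (np.float64(0.3028720626631854), array([ 603.07465, -560.3346 ], dtype=float32), np.float32(-19.956856), [29.111398696899414, 88.77582550048828])
```

Plate b is in at (−112, 0), flat. Plate c hasn't moved; go to it.

Emit:
{"api": "jog_arm", "payload": {"rows": [[[-15,45,-15],[0,0,-0.14]],[[-32,95,-15],[0,0,-0.28]],[[-48,145,-15],[0,0,-0.42]],[[-64,195,-15],[0,0,-0.56]],[[-80,245,-15],[0,0,-0.7]],[[-98,290,-15],[0,0,-0.84]],[[-115,335,-10],[0,0,-0.98]],[[-132,380,0],[0,0,-1.12]],[[-150,425,0],[0,0,-1.26]],[[-168,470,0],[0,0,-1.4]]], "grip": 82}}

```text
time: 33.35
tool_pos: [527.6, -242.9, 277.0]
tcp_rot: [-179.9, -0.1, 111.8]
ft_force: [0.6, 0.4, 0.7]
finger_gap: 82.1
grip_force: 0.0
```

Run:
```python
from h import *
go([562,-384,215],down(114))
```

```text
GO [-143.9, -20.4, 61.7] [-0.0015, -0.0023, -0.0386] from [ 527.6 -242.9  277. ] [-1.799e+02 -1.000e-01  1.118e+02] F [0.6 0.4 0.7] gap 82.1 t 33.35
```

Emit:
{"api": "jog_arm", "payload": {"rows": [[[-48,-7,0],[0,0,-0.038]],[[-96,-14,0],[0,0,-0.038]],[[-144,-20,0],[0,0,-0.038]],[[-144,-20,10],[0,0,-0.038]],[[-144,-20,60],[0,0,-0.038]],[[-144,-20,60],[0,0,-0.038]],[[-144,-20,60],[0,0,-0.038]],[[-144,-20,60],[0,0,-0.038]],[[-144,-20,60],[0,0,-0.038]],[[-144,-20,60],[0,0,-0.038]]]}}

```text
time: 34.35
tool_pos: [563.1, -383.0, 221.7]
tcp_rot: [179.9, 0.2, 113.6]
ft_force: [0.1, -0.2, -0.7]
finger_gap: 81.9
grip_force: 0.0
```

Run:
```python
from h import *
s,w,d=snap('wrist','w14'); o=loose(s,w,d)
for f in o: go([*f[1],12],down(f[2]+180),s)
```

```text
plate? [233, 155, 50, 70, 2055] notch 0.000 [ 561.4 -383. ] ang -65.4 [58.9 89.6] 17.7
plate? [231, 300, 49, 30, 770] notch 0.268 [ 637.5 -622. ] ang 70.1 [49.2 64.1] 17.7
GO [1.3, -1.9, 209.7] [0.0016, 0.0033, -0.016] from [ 563.1 -383.   221.7] [179.9   0.2 113.6] F [ 0.1 -0.2 -0.7] gap 81.9 t 34.35
GO [-248.0, -28.0, 210.5] [-0.0031, 0.0036, -2.3823] from [ 563.1 -383.   221.7] [179.9   0.2 113.6] F [ 0.1 -0.2 -0.7] gap 81.9 t 34.35
```

Emit:
{"api": "jog_arm", "payload": {"rows": [[[1,-2,45],[0,0,-0.016]],[[1,-2,90],[0,0,-0.016]],[[1,-2,135],[0,0,-0.016]],[[1,-2,175],[0,0,-0.016]],[[1,-2,200],[0,0,-0.016]],[[1,-2,210],[0,0,-0.016]],[[1,-2,210],[0,0,-0.016]],[[1,-2,210],[0,0,-0.016]],[[1,-2,210],[0,0,-0.016]],[[1,-2,210],[0,0,-0.016]]]}}

```text
time: 35.4
tool_pos: [561.1, -383.5, 11.3]
tcp_rot: [179.9, 0.2, 114.5]
ft_force: [0.4, 0.0, 0.9]
finger_gap: 81.7
grip_force: 0.0
```

Run:
```python
from h import *
s=r.sense(); go([561.5,-383.2,3],down(114.6),s)
```

```text
GO [0.2, 0.5, 8.3] [0.0015, 0.003, -0.0012] from [ 561.1 -383.5   11.3] [179.9   0.2 114.5] F [0.4 0.  0.9] gap 81.7 t 35.4
```

Emit:
{"api": "jog_arm", "payload": {"rows": [[[0,0.5,4],[0,0,0]],[[0,0.5,7],[0,0,0]],[[0,0.5,7.5],[0,0,0]],[[0,0.5,7.5],[0,0,0]]]}}

```text
time: 35.8
tool_pos: [560.0, -382.1, 0.9]
tcp_rot: [-180.0, -0.1, 114.5]
ft_force: [0.3, 0.1, 0.6]
finger_gap: 82.1
grip_force: 0.0
```

Emit:
{"api": "jog_arm", "payload": {"rows": [[[0,0,0],[0,0,0]],[[0,0,0],[0,0,0]],[[0,0,0],[0,0,0]],[[0,0,0],[0,0,0]],[[0,0,0],[0,0,0]],[[0,0,0],[0,0,0]],[[0,0,0],[0,0,0]],[[0,0,0],[0,0,0]]], "grip": 50, "force": 50}}

```text
time: 36.6
tool_pos: [560.6, -382.5, 1.8]
tcp_rot: [180.0, 0.0, 114.5]
ft_force: [-0.5, 0.4, 4.7]
finger_gap: 58.5
grip_force: 55.1
```

Emit:
{"api": "jog_arm", "payload": {"rows": [[[0,0,-10],[0,0,0]],[[0,0,-40],[0,0,0]],[[0,0,-90],[0,0,0]],[[0,0,-140],[0,0,0]],[[0,0,-190],[0,0,0]],[[0,0,-240],[0,0,0]],[[0,0,-275],[0,0,0]],[[0,0,-275],[0,0,0]],[[0,0,-275],[0,0,0]],[[0,0,-275],[0,0,0]]]}}

```text
time: 37.6
tool_pos: [559.6, -381.8, 274.2]
tcp_rot: [-179.9, -0.2, 114.5]
ft_force: [-0.2, 0.9, -1.3]
finger_gap: 58.7
grip_force: 54.6
```

Run:
```python
from h import *
s=r.sense(); go([500,-60,285],down(75),s); go([500,230,280],down(33.7),s)
```

```text
GO [317.5, 79.4, -9.9] [-0.0027, -0.0025, 0.6899] from [ 559.6 -381.8  274.2] [-179.9   -0.2  114.5] F [-0.2  0.9 -1.3] gap 58.7 t 37.6
GO [581.3, 199.8, -4.2] [-0.0037, -0.0015, 1.4108] from [ 559.6 -381.8  274.2] [-179.9   -0.2  114.5] F [-0.2  0.9 -1.3] gap 58.7 t 37.6
```

Emit:
{"api": "jog_arm", "payload": {"rows": [[[48,12,-10],[0,0,0.1]],[[96,24,-10],[0,0,0.23]],[[144,36,-10],[0,0,0.37]],[[192,48,-10],[0,0,0.5]],[[240,60,-10],[0,0,0.63]],[[288,72,-10],[0,0,0.76]],[[335,87,-10],[0,0,0.9]],[[380,108,-10],[0,0,1.04]],[[425,129,-10],[0,0,1.18]],[[470,150,-10],[0,0,1.3]]]}}

```text
time: 38.6
tool_pos: [500.4, 91.6, 284.2]
tcp_rot: [-179.9, 0.2, 40.5]
ft_force: [0.9, -0.4, -0.5]
finger_gap: 58.3
grip_force: 54.5
```

Run:
```python
from h import *
go([485,225,265],down(33.7))
```

```text
GO [75.0, -111.4, 19.2] [-0.0021, 0.0032, 0.1188] from [500.4  91.6 284.2] [-179.9    0.2   40.5] F [ 0.9 -0.4 -0.5] gap 58.3 t 38.6
```

Emit:
{"api": "jog_arm", "payload": {"rows": [[[25,-37,5],[0,0,0.06]],[[50,-74,10],[0,0,0.11]],[[75,-105,19],[0,0,0.11]],[[75,-105,19],[0,0,0.11]],[[75,-105,19],[0,0,0.11]],[[75,-105,19],[0,0,0.11]],[[75,-105,19],[0,0,0.11]],[[75,-105,19],[0,0,0.11]]]}}

```text
time: 39.4
tool_pos: [490.3, 217.4, 267.6]
tcp_rot: [-180.0, -0.0, 34.4]
ft_force: [0.8, -0.1, -0.6]
finger_gap: 58.7
grip_force: 54.5
```

Run:
```python
from h import *
s,w,d=snap('wrist','w15'); f,e=held(s,w,d); intray(s,w,d); p,Rt=place(s,f,e,-14.5,213.7); print(p,Rt.as_euler('xyz',degrees=True))
go([p[0],p[1],60],Rt,s)
```

```text
held (np.float64(0.34735051045211474), array([492.80643, 238.09325], dtype=float32), np.float32(-146.33841), [25.840862274169922, 63.46486282348633]) top-tcp [15.3 16.1 17. ] end in tool [ 13.8 -15.6   0. ]
tray plate 1896 notch 0.000 [87.1  0.7] ang -179.9 [59.1 90.9] z [21.6 22.9 24.3]
tray plate 1622 notch 0.000 [-97.    1.4] ang 20.8 [60.6 89.9] z [21.5 22.8 24.1]
[4.95224439e+02 2.28064960e+02 1.91496944e-15] [180.           0.          34.46321119]
GO [10.1, -6.0, 207.6] [-0.0, -0.0001, -0.0007] from [490.3 217.4 267.6] [-180.    -0.    34.4] F [ 0.8 -0.1 -0.6] gap 58.7 t 39.4
```

Run:
```python
import cv2,numpy as np
a=cv2.imread('pics/w15.png');b=cv2.imread('pics/w13.png'); im=np.zeros((600,800,3),np.uint8)
im[:384,:512]=a; im[390:590,:400]=b[0:200,60:460]; cv2.imwrite('pics/v13.png',im)
```

```text
(no output)
```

View pics/v13.png

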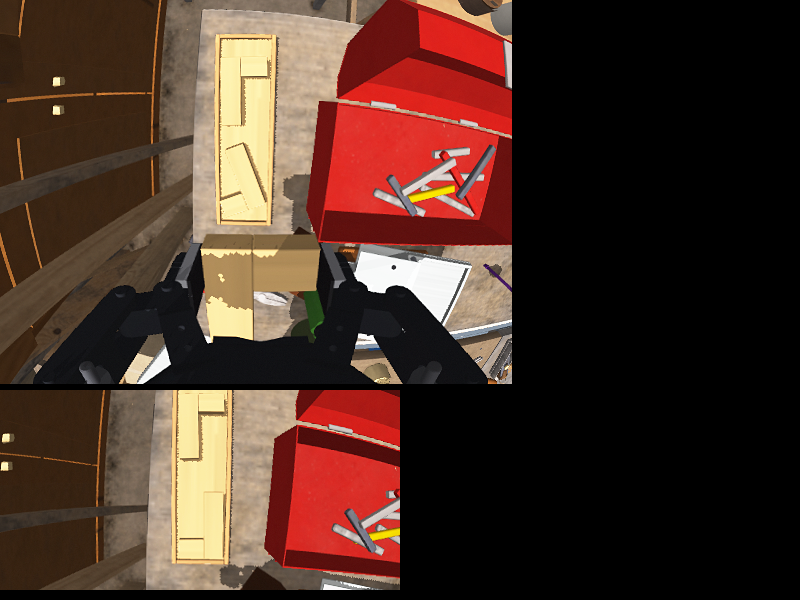

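Lower inset (after placing): plate b straight. Upper (now): plate b was knocked and lies askew in the tray at (240,185), still flat; plate a fine at (240,85). I'll park c on open bench, straighten b, then return for c.

Run:
```python
from h import *
for q in((147,263),(240,318),(330,378)): print(ray_plane('side',*q,0).round(0))
s=r.sense(); go([500,-60,285],down(40),s); go([510,-340,250],down(45),s)
```

```text
[238. -92.   0.]
[ 388. -329.    0.]
[ 488. -508.    0.]
GO [-148.9, 234.4, -17.3] [-0.0, -0.0003, -0.0972] from [490.3 217.5 267.7] [-180.    -0.    34.4] F [-0.5  0.1 -0.4] gap 58.5 t 39.45
GO [-299.0, 471.0, 17.6] [-0.0, -0.0003, -0.1844] from [490.3 217.5 267.7] [-180.    -0.    34.4] F [-0.5  0.1 -0.4] gap 58.5 t 39.45
```

Run:
```python
from h import *
s=r.sense(); go([490,-40,285],down(80),s); go([470,-290,240],down(120),s)
```

```text
GO [-145.8, 212.3, -17.3] [0.0001, -0.0003, -0.7953] from [490.3 217.5 267.7] [-180.    -0.    34.4] F [-0.5  0.1 -0.4] gap 58.5 t 39.45
GO [-303.7, 407.2, 27.6] [0.0002, -0.0002, -1.4934] from [490.3 217.5 267.7] [-180.    -0.    34.4] F [-0.5  0.1 -0.4] gap 58.5 t 39.45
```

Emit:
{"api": "jog_arm", "payload": {"rows": [[[-30,40,-17],[0,0,-0.14]],[[-60,80,-17],[0,0,-0.28]],[[-90,120,-17],[0,0,-0.42]],[[-120,160,-17],[0,0,-0.56]],[[-150,200,-17],[0,0,-0.7]],[[-180,240,-17],[0,0,-0.84]],[[-210,280,-15],[0,0,-0.98]],[[-240,320,-10],[0,0,-1.12]],[[-270,360,0],[0,0,-1.26]],[[-300,400,10],[0,0,-1.4]]]}}

```text
time: 40.45
tool_pos: [471.7, -228.7, 267.3]
tcp_rot: [179.9, 0.1, 111.0]
ft_force: [0.8, -0.2, -0.3]
finger_gap: 58.3
grip_force: 54.6
```

Run:
```python
from h import *
s=r.sense(); go([470,-290,60],down(120),s)
```

```text
GO [-56.3, -23.9, 207.4] [0.001, 0.0013, -0.1566] from [ 471.7 -228.7  267.3] [1.799e+02 1.000e-01 1.110e+02] F [ 0.8 -0.2 -0.3] gap 58.3 t 40.45
```

Emit:
{"api": "jog_arm", "payload": {"rows": [[[-28,-12,0],[0,0,-0.1]],[[-56,-24,0],[0,0,-0.157]],[[-56,-24,40],[0,0,-0.157]],[[-56,-24,85],[0,0,-0.157]],[[-56,-24,130],[0,0,-0.157]],[[-56,-24,175],[0,0,-0.157]],[[-56,-24,205],[0,0,-0.157]],[[-56,-24,205],[0,0,-0.157]],[[-56,-24,205],[0,0,-0.157]],[[-56,-24,205],[0,0,-0.157]]]}}

```text
time: 41.45
tool_pos: [471.1, -288.5, 64.6]
tcp_rot: [179.9, 0.2, 119.7]
ft_force: [0.3, -0.3, -1.3]
finger_gap: 58.6
grip_force: 54.5
```

Run:
```python
from h import *
s=r.sense(); go([470,-290,3],down(120),s)
```

```text
GO [-0.5, -1.8, 61.6] [0.0016, 0.0038, -0.0046] from [ 471.1 -288.5   64.6] [179.9   0.2 119.7] F [ 0.3 -0.3 -1.3] gap 58.6 t 41.45
```

Emit:
{"api": "jog_arm", "payload": {"rows": [[[0,0,15],[0,0,0]],[[0,0,30],[0,0,0]],[[0,0,45],[0,0,0]],[[0,0,53],[0,0,0]],[[0,0,53],[0,0,0]],[[0,0,53],[0,0,0]],[[0,0,53],[0,0,0]],[[0,0,53],[0,0,0]]]}}

```text
time: 42.25
tool_pos: [470.1, -287.5, 9.4]
tcp_rot: [180.0, 0.1, 119.8]
ft_force: [0.8, 0.6, -1.3]
finger_gap: 58.7
grip_force: 54.6
```

Emit:
{"api": "jog_arm", "payload": {"rows": [[[0,0,3],[0,0,0]],[[0,0,6],[0,0,0]],[[0,0,6.5],[0,0,0]],[[0,0,6.5],[0,0,0]]]}}

```text
time: 42.65
tool_pos: [469.3, -287.0, 1.9]
tcp_rot: [-180.0, -0.0, 119.8]
ft_force: [-0.5, 0.9, -0.0]
finger_gap: 58.5
grip_force: 54.6
```

Emit:
{"api": "jog_arm", "payload": {"rows": [[[0,0,0],[0,0,0]],[[0,0,0],[0,0,0]],[[0,0,0],[0,0,0]],[[0,0,0],[0,0,0]],[[0,0,0],[0,0,0]]], "grip": 82}}

```text
time: 43.15
tool_pos: [469.6, -287.1, 2.3]
tcp_rot: [-180.0, -0.0, 119.8]
ft_force: [0.7, 0.9, -0.2]
finger_gap: 82.0
grip_force: 0.0
```

Emit:
{"api": "jog_arm", "payload": {"rows": [[[0,0,-20],[0,0,0]],[[0,0,-60],[0,0,0]],[[0,0,-110],[0,0,0]],[[0,0,-160],[0,0,0]],[[0,0,-210],[0,0,0]],[[0,0,-250],[0,0,0]],[[0,0,-280],[0,0,0]],[[0,0,-280],[0,0,0]],[[0,0,-280],[0,0,0]],[[0,0,-280],[0,0,0]]]}}

```text
time: 44.15
tool_pos: [469.0, -286.7, 280.5]
tcp_rot: [-179.9, -0.1, 119.8]
ft_force: [0.3, -0.4, -0.7]
finger_gap: 81.5
grip_force: 0.0
```

Run:
```python
from h import *
s=r.sense(); go([430,150,280],down(54),s)
```

```text
GO [398.5, 182.9, 1.3] [-0.0024, -0.0015, 1.1477] from [ 469.  -286.7  280.5] [-1.799e+02 -1.000e-01  1.198e+02] F [ 0.3 -0.4 -0.7] gap 81.5 t 44.15
```

Emit:
{"api": "jog_arm", "payload": {"rows": [[[45,21,0],[0,0,0.14]],[[90,42,0],[0,0,0.28]],[[135,63,0],[0,0,0.42]],[[180,84,0],[0,0,0.56]],[[225,105,0],[0,0,0.7]],[[270,126,0],[0,0,0.84]],[[315,147,0],[0,0,0.98]],[[360,168,0],[0,0,1.12]],[[398,183,0],[0,0,1.147]],[[398,183,0],[0,0,1.147]]]}}

```text
time: 45.15
tool_pos: [429.2, 152.1, 280.2]
tcp_rot: [-179.8, 0.1, 54.0]
ft_force: [0.2, -0.5, 1.3]
finger_gap: 81.6
grip_force: 0.0
```

Emit:
{"api": "jog_arm", "payload": {"rows": [[[0,0,0],[0,0,0]],[[0,0,0],[0,0,0]],[[0,0,0],[0,0,0]],[[0,0,0],[0,0,0]]]}}

```text
time: 45.55
tool_pos: [431.0, 148.1, 281.8]
tcp_rot: [-180.0, 0.0, 53.9]
ft_force: [0.5, 0.3, 0.9]
finger_gap: 82.1
grip_force: 0.0
```

Run:
```python
from h import *
s,w,d=snap('wrist','w16'); intray(s,w,d); a=np.r_[TC-97*ex+1.4*ey,60]; go(a,down(54.5),s)
```

```text
tray plate 1439 notch 0.000 [86.9  0.5] ang -179.3 [60.2 90.3] z [21.6 23.  24.5]
tray plate 1781 notch 0.000 [-97.    1.9] ang 20.1 [59.6 90. ] z [21.5 22.9 24.3]
GO [43.9, -35.0, 221.8] [-0.0006, 0.0007, -0.0097] from [431.  148.1 281.8] [-180.     0.    53.9] F [0.5 0.3 0.9] gap 82.1 t 45.55
```

Emit:
{"api": "jog_arm", "payload": {"rows": [[[22,-17,20],[0,0,0]],[[44,-35,50],[0,0,0]],[[44,-35,95],[0,0,0]],[[44,-35,140],[0,0,0]],[[44,-35,185],[0,0,0]],[[44,-35,222],[0,0,0]],[[44,-35,222],[0,0,0]],[[44,-35,222],[0,0,0]],[[44,-35,222],[0,0,0]],[[44,-35,222],[0,0,0]]]}}

```text
time: 46.6
tool_pos: [430.6, 206.0, 63.1]
tcp_rot: [179.9, -0.2, 54.0]
ft_force: [-0.5, -0.7, -0.1]
finger_gap: 82.1
grip_force: 0.0
```

Emit:
{"api": "jog_arm", "payload": {"rows": [[[0,0,0],[0,0,0]],[[0,0,0],[0,0,0]]]}}

```text
time: 46.8
tool_pos: [429.2, 205.7, 61.4]
tcp_rot: [179.9, -0.1, 54.0]
ft_force: [-0.7, -0.0, -0.5]
finger_gap: 81.9
grip_force: 0.0
```

Run:
```python
from h import *
s=r.sense(); a=np.r_[TC-97*ex+1.7*ey,7.5]; go(a,down(54),s)
```

```text
GO [-1.7, -0.1, 53.9] [0.0009, -0.0017, 0.0007] from [429.2 205.7  61.4] [ 1.799e+02 -1.000e-01  5.400e+01] F [-0.7 -0.  -0.5] gap 81.9 t 46.8
```

Emit:
{"api": "jog_arm", "payload": {"rows": [[[-1,0,20],[0,0,0]],[[-1,0,38],[0,0,0]],[[-1,0,48],[0,0,0]],[[-1,0,53],[0,0,0]],[[-1,0,53],[0,0,0]],[[-1,0,53],[0,0,0]],[[-1,0,53],[0,0,0]]]}}

```text
time: 47.5
tool_pos: [428.5, 204.9, 8.1]
tcp_rot: [180.0, -0.1, 54.0]
ft_force: [0.3, 0.7, 0.2]
finger_gap: 82.4
grip_force: 0.0
```

Emit:
{"api": "jog_arm", "payload": {"rows": [[[0,0,0],[0,0,0]],[[0,0,0],[0,0,0]],[[0,0,0],[0,0,0]],[[0,0,0],[0,0,0]],[[0,0,0],[0,0,0]],[[0,0,0],[0,0,0]],[[0,0,0],[0,0,0]],[[0,0,0],[0,0,0]]], "grip": 50}}

```text
time: 48.3
tool_pos: [428.4, 204.8, 8.1]
tcp_rot: [180.0, -0.1, 54.0]
ft_force: [-1.7, -0.0, 5.8]
finger_gap: 58.7
grip_force: 54.0
```

Emit:
{"api": "jog_arm", "payload": {"rows": [[[0,0,-5],[0,0,0]],[[0,0,-15],[0,0,0]],[[0,0,-30],[0,0,0]],[[0,0,-40],[0,0,0]],[[0,0,-40],[0,0,0]],[[0,0,-40],[0,0,0]],[[0,0,-40],[0,0,0]]]}}

```text
time: 49.0
tool_pos: [427.3, 204.4, 46.7]
tcp_rot: [-180.0, 0.0, 54.0]
ft_force: [-0.1, -0.6, -0.2]
finger_gap: 58.9
grip_force: 53.7
```

Run:
```python
from h import *
s,w,d=snap('wrist','w17'); f,e=held(s,w,d); p,Rt=place(s,f,e,-112,33.7); print(p,Rt.as_euler('xyz',degrees=True))
go([p[0],p[1],s['tool_pos'][2]],Rt,s)
```

```text
held (np.float64(0.0), array([428.18246, 203.04158], dtype=float32), np.float32(53.99131), [59.49187469482422, 90.6121597290039]) top-tcp [13.6 14.6 15.6] end in tool [-0.6  1.5 -0. ]
[ 4.16254606e+02  1.96261430e+02 -1.88270807e-16] [180.           0.          33.74694846]
GO [-13.1, -4.1, 0.0] [-0.0006, 0.0009, 0.3541] from [427.3 204.4  46.7] [-180.    0.   54.] F [-0.1 -0.6 -0.2] gap 58.9 t 49.0
```

Emit:
{"api": "jog_arm", "payload": {"rows": [[[-5,-2,0],[0,0,0.12]],[[-9,-3,0],[0,0,0.24]],[[-13,-4,0],[0,0,0.354]],[[-13,-4,0],[0,0,0.354]],[[-13,-4,0],[0,0,0.354]],[[-13,-4,15],[0,0,0.354]],[[-13,-4,25],[0,0,0.354]],[[-13,-4,30],[0,0,0.354]],[[-13,-4,30],[0,0,0.354]],[[-13,-4,30],[0,0,0.354]]]}}

```text
time: 50.05
tool_pos: [416.9, 196.5, 17.3]
tcp_rot: [-180.0, 0.0, 33.8]
ft_force: [-0.9, -0.5, 0.1]
finger_gap: 58.5
grip_force: 53.7
```

Run:
```python
from h import *
s=r.sense(); go([416,195.6,8.6],down(33.7),s)
```

```text
GO [-1.2, 0.2, 8.7] [-0.0003, 0.0004, 0.0015] from [416.9 196.5  17.3] [-180.     0.    33.8] F [-0.9 -0.5  0.1] gap 58.5 t 50.05
```

Emit:
{"api": "jog_arm", "payload": {"rows": [[[-1,0,3],[0,0,0]],[[-1,0,6],[0,0,0]],[[-1,0,8.5],[0,0,0]],[[-1,0,8.5],[0,0,0]],[[-1,0,8.5],[0,0,0]]]}}

```text
time: 50.55
tool_pos: [416.0, 195.9, 8.7]
tcp_rot: [-180.0, 0.0, 33.8]
ft_force: [0.1, -0.5, -0.9]
finger_gap: 58.4
grip_force: 53.7
```

Emit:
{"api": "jog_arm", "payload": {"rows": [[[0,0,0],[0,0,0]],[[0,0,0],[0,0,0]],[[0,0,0],[0,0,0]],[[0,0,0],[0,0,0]],[[0,0,0],[0,0,0]]], "grip": 76}}

```text
time: 51.05
tool_pos: [416.1, 195.9, 8.8]
tcp_rot: [-180.0, -0.0, 33.8]
ft_force: [0.2, -0.1, -0.0]
finger_gap: 75.9
grip_force: 0.0
```

Emit:
{"api": "jog_arm", "payload": {"rows": [[[0,0,-20],[0,0,0]],[[0,0,-60],[0,0,0]],[[0,0,-110],[0,0,0]],[[0,0,-160],[0,0,0]],[[0,0,-210],[0,0,0]],[[0,0,-250],[0,0,0]],[[0,0,-270],[0,0,0]],[[0,0,-270],[0,0,0]],[[0,0,-270],[0,0,0]],[[0,0,-270],[0,0,0]]]}}

```text
time: 52.05
tool_pos: [415.4, 195.6, 277.0]
tcp_rot: [-179.9, 0.2, 33.8]
ft_force: [0.2, 1.0, -0.9]
finger_gap: 75.9
grip_force: 0.0
```

Run:
```python
from h import *
s,w,d=snap('wrist','w18'); intray(s,w,d); go([470,-287,215],down(119.8),s)
```

```text
tray plate 1717 notch 0.000 [87.3  0.6] ang -179.7 [59.1 90.3] z [21.5 22.9 24.4]
tray plate 1706 notch 0.000 [-111.6    0.4] ang 0.2 [58.6 89. ] z [21.4 22.9 24.3]
GO [-222.6, 431.6, 62.2] [-0.0027, 0.0015, -1.5017] from [415.4 195.6 277. ] [-179.9    0.2   33.8] F [ 0.2  1.  -0.9] gap 75.9 t 52.05
```

b is straight again at (−111.6, 0.4). Back to c.

Emit:
{"api": "jog_arm", "payload": {"rows": [[[-22,43,-8],[0,0,-0.14]],[[-44,86,-8],[0,0,-0.28]],[[-66,129,-8],[0,0,-0.42]],[[-88,172,-8],[0,0,-0.56]],[[-110,215,-8],[0,0,-0.7]],[[-132,258,-8],[0,0,-0.84]],[[-155,301,-8],[0,0,-0.98]],[[-177,344,0],[0,0,-1.12]],[[-200,388,10],[0,0,-1.26]],[[-222,431,20],[0,0,-1.4]]], "grip": 82}}

```text
time: 53.1
tool_pos: [465.1, -237.4, 266.2]
tcp_rot: [-179.9, -0.1, 108.8]
ft_force: [1.7, 0.0, 0.2]
finger_gap: 82.0
grip_force: 0.0
```

Emit:
{"api": "jog_arm", "payload": {"rows": [[[0,0,0],[0,0,0]],[[0,0,0],[0,0,0]],[[0,0,0],[0,0,0]],[[0,0,0],[0,0,0]]]}}

```text
time: 53.5
tool_pos: [465.9, -234.6, 267.8]
tcp_rot: [180.0, -0.0, 108.5]
ft_force: [-0.0, 0.5, 0.8]
finger_gap: 82.0
grip_force: 0.0
```

Run:
```python
from h import *
s,w,d=snap('wrist','w19'); o=loose(s,w,d)
for f in o: go([*f[1],60],down(f[2]+180),s)
```

```text
plate? [229, 184, 45, 62, 1408] notch 0.000 [ 471.6 -287.3] ang -60.5 [60.  89.4] 17.7
GO [-51.8, -11.3, 207.8] [0.0002, -0.0001, -0.1928] from [ 465.9 -234.6  267.8] [180.   -0.  108.5] F [-0.   0.5  0.8] gap 82.0 t 53.5
```

Emit:
{"api": "jog_arm", "payload": {"rows": [[[-26,-6,0],[0,0,-0.1]],[[-51,-11,0],[0,0,-0.195]],[[-51,-11,40],[0,0,-0.195]],[[-51,-11,85],[0,0,-0.195]],[[-51,-11,130],[0,0,-0.195]],[[-51,-11,175],[0,0,-0.195]],[[-51,-11,205],[0,0,-0.195]],[[-51,-11,205],[0,0,-0.195]],[[-51,-11,205],[0,0,-0.195]],[[-51,-11,205],[0,0,-0.195]]]}}

```text
time: 54.55
tool_pos: [473.2, -288.6, 65.7]
tcp_rot: [179.9, 0.2, 119.7]
ft_force: [0.1, 0.4, 0.3]
finger_gap: 82.4
grip_force: 0.0
```

Emit:
{"api": "jog_arm", "payload": {"rows": [[[0,0,15],[0,0,0]],[[0,0,30],[0,0,0]],[[0,0,45],[0,0,0]],[[0,0,50],[0,0,0]],[[0,0,50],[0,0,0]],[[0,0,50],[0,0,0]]]}}

```text
time: 55.15
tool_pos: [471.3, -287.7, 12.5]
tcp_rot: [-180.0, -0.0, 119.6]
ft_force: [0.1, -0.5, 0.5]
finger_gap: 82.0
grip_force: 0.0
```

Run:
```python
from h import *
s=r.sense(); go([470.6,-287.2,2.5],down(119.6),s)
```

```text
GO [0.8, -0.3, 10.0] [-0.0003, -0.0006, 0.0005] from [ 471.3 -287.7   12.5] [-180.    -0.   119.6] F [ 0.1 -0.5  0.5] gap 82.0 t 55.15
```

Emit:
{"api": "jog_arm", "payload": {"rows": [[[0.5,0,5],[0,0,0]],[[0.5,0,9],[0,0,0]],[[0.5,0,9.5],[0,0,0]],[[0.5,0,9.5],[0,0,0]]]}}

```text
time: 55.55
tool_pos: [471.0, -287.2, 3.0]
tcp_rot: [-180.0, -0.0, 119.6]
ft_force: [0.6, -0.0, -0.0]
finger_gap: 81.9
grip_force: 0.0
```

Emit:
{"api": "jog_arm", "payload": {"rows": [[[0,0,0],[0,0,0]],[[0,0,0],[0,0,0]],[[0,0,0],[0,0,0]],[[0,0,0],[0,0,0]],[[0,0,0],[0,0,0]],[[0,0,0],[0,0,0]],[[0,0,0],[0,0,0]],[[0,0,0],[0,0,0]]], "grip": 50, "force": 50}}

```text
time: 56.35
tool_pos: [471.6, -287.6, 3.8]
tcp_rot: [180.0, 0.0, 119.6]
ft_force: [-0.8, 0.7, 6.0]
finger_gap: 58.7
grip_force: 54.1
```

Emit:
{"api": "jog_arm", "payload": {"rows": [[[0,0,-10],[0,0,0]],[[0,0,-40],[0,0,0]],[[0,0,-90],[0,0,0]],[[0,0,-140],[0,0,0]],[[0,0,-190],[0,0,0]],[[0,0,-240],[0,0,0]],[[0,0,-280],[0,0,0]],[[0,0,-280],[0,0,0]],[[0,0,-280],[0,0,0]],[[0,0,-280],[0,0,0]]]}}

```text
time: 57.35
tool_pos: [470.4, -286.7, 281.4]
tcp_rot: [-179.9, -0.2, 119.6]
ft_force: [-0.1, -0.3, -1.3]
finger_gap: 58.4
grip_force: 53.8
```

Run:
```python
from h import *
s=r.sense(); go([495,238,275],down(33.7),s)
```

```text
GO [443.9, 280.8, 7.3] [-0.0032, -0.0014, 1.4998] from [ 470.4 -286.7  281.4] [-179.9   -0.2  119.6] F [-0.1 -0.3 -1.3] gap 58.4 t 57.35
```

Emit:
{"api": "jog_arm", "payload": {"rows": [[[42,26,0],[0,0,0.14]],[[84,52,0],[0,0,0.28]],[[126,78,0],[0,0,0.42]],[[168,105,0],[0,0,0.56]],[[210,132,0],[0,0,0.7]],[[252,159,0],[0,0,0.84]],[[294,186,0],[0,0,0.98]],[[336,213,0],[0,0,1.12]],[[380,240,0],[0,0,1.26]],[[420,265,0],[0,0,1.4]]]}}

```text
time: 58.35
tool_pos: [491.1, 165.9, 280.7]
tcp_rot: [-179.9, 0.2, 42.9]
ft_force: [0.1, 0.2, -0.8]
finger_gap: 58.5
grip_force: 53.8
```

Emit:
{"api": "jog_arm", "payload": {"rows": [[[0,0,0],[0,0,0]],[[0,0,0],[0,0,0]],[[0,0,0],[0,0,0]]]}}

```text
time: 58.65
tool_pos: [491.9, 163.5, 281.8]
tcp_rot: [-179.9, 0.1, 43.3]
ft_force: [-0.2, -0.5, -0.8]
finger_gap: 58.6
grip_force: 53.8
```

Run:
```python
from h import *
go([496,228,250],down(33.7))
```

```text
GO [47.3, -44.1, 31.7] [-0.0009, 0.0027, 0.1681] from [491.9 163.5 281.8] [-1.799e+02  1.000e-01  4.330e+01] F [-0.2 -0.5 -0.8] gap 58.6 t 58.65
```

Emit:
{"api": "jog_arm", "payload": {"rows": [[[24,-22,15],[0,0,0.1]],[[47,-44,31],[0,0,0.168]],[[47,-44,31],[0,0,0.168]],[[47,-44,31],[0,0,0.168]],[[47,-44,31],[0,0,0.168]],[[47,-44,31],[0,0,0.168]]]}}

```text
time: 59.25
tool_pos: [497.1, 227.4, 253.0]
tcp_rot: [180.0, -0.1, 33.6]
ft_force: [-0.3, -0.1, -0.6]
finger_gap: 58.9
grip_force: 53.8
```

Run:
```python
from h import *
s,w,d=snap('wrist','w20'); W=wworld(s,d); zt=s['tool_pos'][2]; intray(s,w,d)
hsv=cv2.cvtColor(w,cv2.COLOR_BGR2HSV); m=(hsv[...,0]>10)&(hsv[...,0]<32)&(hsv[...,1]>45)&(hsv[...,2]>60)&(W[...,2]>zt+6)&(W[...,2]<zt+24)&(d>0)
R0=R.from_euler('xyz',s['tcp_rot'],degrees=True); q=R0.inv().apply(W[m]-s['tool_pos'])
print('tool x',np.percentile(q[:,0],[.5,50,99.5]).round(1),'y',np.percentile(q[:,1],[.5,50,99.5]).round(1),'z',np.median(q[:,2]),m.sum())
# front (end face) edge angle: max x per y bin
b=[(y,np.percentile(q[abs(q[:,1]-y)<2,0],97)) for y in range(-24,25,6)]; print(np.round(b,1).tolist(),np.degrees(np.arctan(np.polyfit(*np.array(b).T,1)[0])))
go(np.r_[TC-14.5*ex,60],down(33.7),s)
```

```text
tray plate 2013 notch 0.000 [86.7  0.5] ang -179.2 [60.3 89.6] z [21.6 23.  24.2]
tray plate 1553 notch 0.000 [-109.7    0.4] ang 0.4 [59.2 87.2] z [21.6 22.8 24.1]
tool x [-50.2  -2.2  14.2] y [-28.7  -7.   30.2] z -14.017146158658125 7878
[[-24.0, 14.1], [-18.0, 13.8], [-12.0, 13.8], [-6.0, 13.7], [0.0, 13.8], [6.0, 13.7], [12.0, 13.6], [18.0, 13.4], [24.0, 13.7]] -0.5316461216489994
GO [12.1, -17.5, 193.0] [0.0004, -0.001, -0.0022] from [497.1 227.4 253. ] [ 1.80e+02 -1.00e-01  3.36e+01] F [-0.3 -0.1 -0.6] gap 58.9 t 59.25
```

Emit:
{"api": "jog_arm", "payload": {"rows": [[[6,-9,10],[0,0,0]],[[11,-18.5,30],[0,0,0]],[[11,-18.5,75],[0,0,0]],[[11,-18.5,120],[0,0,0]],[[11,-18.5,165],[0,0,0]],[[11,-18.5,193],[0,0,0]],[[11,-18.5,193],[0,0,0]],[[11,-18.5,193],[0,0,0]],[[11,-18.5,193],[0,0,0]],[[11,-18.5,193],[0,0,0]]]}}

```text
time: 60.3
tool_pos: [497.3, 251.0, 61.9]
tcp_rot: [180.0, -0.2, 33.6]
ft_force: [0.0, 0.1, -0.1]
finger_gap: 58.7
grip_force: 53.9
```

Emit:
{"api": "jog_arm", "payload": {"rows": [[[0,0,0],[0,0,0]],[[0,0,0],[0,0,0]],[[0,0,0],[0,0,0]]]}}

```text
time: 60.6
tool_pos: [495.7, 250.3, 59.7]
tcp_rot: [-180.0, -0.0, 33.6]
ft_force: [0.2, -0.0, -0.2]
finger_gap: 58.3
grip_force: 53.9
```

Run:
```python
from h import *
s=r.sense(); go([496.3,249,9.5],down(33.9),s)
```

```text
GO [-0.2, 1.4, 50.2] [-0.0, -0.0007, -0.0047] from [495.7 250.3  59.7] [-180.    -0.    33.6] F [ 0.2 -0.  -0.2] gap 58.3 t 60.6
```

Emit:
{"api": "jog_arm", "payload": {"rows": [[[0,1.4,12],[0,0,-0.005]],[[0,1.4,22],[0,0,-0.005]],[[0,1.4,28],[0,0,-0.005]],[[0,1.4,30],[0,0,-0.005]],[[0,1.4,30],[0,0,-0.005]],[[0,1.4,30],[0,0,-0.005]],[[0,1.4,30],[0,0,-0.005]]]}}

```text
time: 61.3
tool_pos: [496.6, 249.2, 29.7]
tcp_rot: [-180.0, -0.0, 33.9]
ft_force: [0.4, -0.3, -1.0]
finger_gap: 58.5
grip_force: 53.9
```

Run:
```python
from h import *
s,w,d=snap('wrist','w21'); go([496.3,249,9.2],down(33.9),s)
```

```text
GO [-0.4, 0.0, 20.5] [-0.0, -0.0007, 0.0004] from [496.6 249.2  29.7] [-180.    -0.    33.9] F [ 0.4 -0.3 -1. ] gap 58.5 t 61.3
```

Emit:
{"api": "jog_arm", "payload": {"rows": [[[0,0,4],[0,0,0]],[[0,0,8],[0,0,0]],[[0,0,12],[0,0,0]],[[0,0,15],[0,0,0]],[[0,0,18],[0,0,0]],[[0,0,20],[0,0,0]],[[0,0,20],[0,0,0]],[[0,0,20],[0,0,0]]]}}

```text
time: 62.15
tool_pos: [496.2, 249.0, 9.3]
tcp_rot: [-180.0, 0.0, 33.9]
ft_force: [-0.3, -0.2, -0.0]
finger_gap: 58.7
grip_force: 53.9
```

No jam force. Release, lift and inspect.

Emit:
{"api": "jog_arm", "payload": {"rows": [[[0,0,0.3],[0,0,0]],[[0,0,0.3],[0,0,0]],[[0,0,0.3],[0,0,0]],[[0,0,0.3],[0,0,0]],[[0,0,0.3],[0,0,0]]], "grip": 76}}

```text
time: 62.65
tool_pos: [496.2, 249.0, 9.0]
tcp_rot: [-180.0, 0.0, 33.9]
ft_force: [-0.3, 1.4, 0.6]
finger_gap: 75.9
grip_force: 0.0
```

Emit:
{"api": "jog_arm", "payload": {"rows": [[[0,0,-20],[0,0,0]],[[0,0,-60],[0,0,0]],[[0,0,-110],[0,0,0]],[[0,0,-160],[0,0,0]],[[-20,20,-210],[0,0,0]],[[-60,50,-250],[0,0,0]],[[-80,70,-250],[0,0,0]],[[-80,70,-250],[0,0,0]],[[-80,70,-250],[0,0,0]],[[-80,70,-250],[0,0,0]]]}}

```text
time: 63.65
tool_pos: [468.7, 146.7, 258.2]
tcp_rot: [-179.9, 0.0, 33.9]
ft_force: [0.4, 0.4, -0.4]
finger_gap: 76.2
grip_force: 0.0
```

Emit:
{"api": "jog_arm", "payload": {"rows": [[[0,0,0],[0,0,0]],[[0,0,0],[0,0,0]],[[0,0,0],[0,0,0]]]}}

```text
time: 63.95
tool_pos: [468.7, 146.8, 258.2]
tcp_rot: [-180.0, 0.1, 34.0]
ft_force: [0.1, -0.2, 0.0]
finger_gap: 76.0
grip_force: 0.0
```

Run:
```python
from h import *
s,w,d=snap('wrist','w22'); intray(s,w,d); print(s['tool_pos'])
a=r.snapshot('scene')[0]; im=np.zeros((384,800,3),np.uint8); im[:,:512]=w; im[:288,512:]=cv2.resize(a[80:368,100:388],(288,288)); cv2.imwrite('pics/v14.png',im)
```

```text
tray plate 1825 notch 0.000 [86.8  0.1] ang -179.3 [59.5 90.8] z [21.6 23.  24.4]
tray plate 1842 notch 0.000 [-14.3  -0.2] ang 178.9 [60.1 90.2] z [21.6 23.  24.3]
tray plate 1782 notch 0.000 [-111.6    0.3] ang 0.3 [60.4 89.1] z [21.5 22.9 24.2]
[468.67591878 146.81720419 258.22723063]
```

View pics/v14.png

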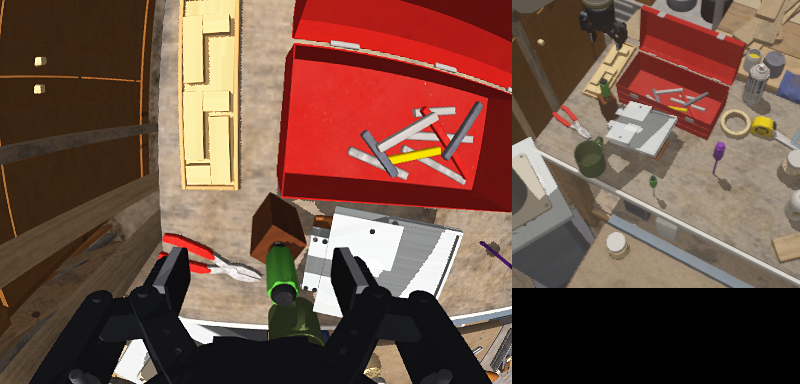

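The tray shows all three plates flat and interlocked (at (205,45), (207,110), (212,155)). The driver stands in its block at (280,265), and no L-plates are left on the bench. Handing in.

```bash
python3 -c "
from bench import r
print(r.hand_in())"
```

```text
the job is handed in; nothing more can be done
None
```

The job is handed in: the jammed plate was freed with the screwdriver, the driver is back upright in its block, and all three corner plates found (the freed one and two from the bench) lie flat and interlocked in the tray. One packed plate was knocked askew partway through and I straightened it; no verdict came back.

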